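Moisture check of a bottle rack slat

ROBOT

A 6-joint arm with a two-finger parallel gripper is mounted at the origin on the work surface. World frame = base frame: x ahead of the robot, y to its left, z up, the work surface at z = 0. Lengths are in m, angles in rad, forces in N, time in s.
With the tool pointing down it reaches from about 0.425 to 1.125 m from the base axis. Payload 14.9 kg.
Tool frame: the origin (TCP) lies at the very end of the fingers, on their centre line; the grasp point (between the pads) lies 19 mm behind it; z points along the fingers, y is the direction in which the jaws open and shut (so a half turn about z gives the same grasp; the last joint's range is limited). The gripper opens to 91 mm and grips with 3 to 60 N. Pads are 32 mm wide; open, the fingers measure 118 mm over their backs; the gripper's body (76 mm by 178 mm) begins 60 mm behind the grasp point.
Start: joints at [-1.34, 0.379, 1.734, -0, 1.028, -0.033], TCP at [0.183, -0.676, 0.183] pointing down, gripper open.
Joint ranges: [-2.77, 2.77], [-0.74, 2.19], [0, 2.66], [-1.06, 4.2], [0.31, 2.87], [-3.08, 3.08]. Speed limits (rad/s): [1.89, 1.89, 2.39, 3.14, 3.14, 3.14].

INTERFACE

Orientations are given as a unit quaternion [w, x, y, z].
In Python, from bench import telemetry, vision, arm gives the robot as it stands. The module is installed in compiled form; this text tells all that it offers.
- The arm moves only by the tool carry_out, never from a script. Its argument "steps" is text: rows parted by semicolons, each of 7 numbers parted by spaces: the opening in per cent of the stroke, from 0 (shut) to 100 (fully open), then the shift along the tool's x, y, z in m, then the turn, a rotation vector about the tool's x, y, z in units of 6 degrees (1.0 is 6 degrees). A call has 1 to 20 rows; each row shifts and turns the commanded pose from where the row before left it, along the tool's axes as they then stand; what a row does not reach is not made up. A row lasts 1/12 s, in which the tool goes at most 41.7 mm and 7.16 degrees, less where a joint would pass 70% of its speed; a pose out of reach is approached as far as the arm can. A call is refused whole if a number of a shift passes 0.0417 or a number of a turn 1, either way. A call with a gripper value outside its range is refused whole. The fingers move at their own pace and stop on an object; the grip force is fixed at half the most. Time passes only in rows, so rows that do not move let the fingers close. It gives the time, the measured TCP pose, the force and the opening at its end, in the units of the state.
- telemetry.read_state(): the state, without advancing time (a new reading comes with each control period).
- vision.grab_frame(name): name is "scene" or "top" or "wrist"; returns the picture (480x640x3 uint8, blue, green, red); there is no depth.
- vision.camera_model(name): a dict with "intrinsics" (3x3 intrinsics, pixels), "xyz" and "attitude" of the camera in the world. Camera axes: x right, y down, z forward; pixel columns grow to the right and rows downward; lengths in m; the calibration is good to about 2 mm. A picture is of the moment at which its call begins: read the wrist's pose just before it. camera_model takes no time and is no camera call; for the wrist camera it gives the pose at the moment of the call.
- arm.close_job(): hands the job in, once; it reports no verdict.
The state is a dict: "clock": time; "joints": joint angles; "joint_velocities": joint speeds; "joint_efforts": joint torques, N m; "ee_pos": TCP position; "tcp_rot": TCP orientation; "contact_force": force on the tool from outside, world axes, zero at the start; "moment": the same for the moment, N m; "opening": opening from 0.0 (shut) to 1.0 (fully open).
Only numpy, scipy, OpenCV 4.12 (cv2) and the standard library are available. Lean on these libraries where they do the work, as an engineer would, in place of code of your own. Each camera call takes 0.05 s, during which the arm holds its last target.

TASK

Clear the three stray things (closed corkscrew, bottle stopper, foil cutter) off the level ledge of the small display rack into the open plywood bin; only then take the moisture meter out of its dock and hold its spring-loaded probe tip inside the ring mark on the rack's sloping slat, the meter square to the sloping wood and pressed gently so that the tip is about half-way in. Finish while still holding the meter there, steady, and leave everything else where it stands.

Things in the scene. Friction and masses are not known exactly. Their poses are not given: they have to be found in the camera images.
- rack: Fixed pine display rack, 360 wide (its y) and 390 deep (its x). Origin on the table under the front foot of the slope. Its x points away from the robot, up the slope. The level ledge in front runs from x = -140 to 0 mm, top 30 mm above the table; from x = 0 slats slope up at 20 degrees. A wine bottle (75 mm thick) lies fixed on the slope 115 mm to the +y side of the ring mark, its upper side up to 70 mm above the slats.
- mark (a point): Centre of the ring mark (dark ring, 20 mm inside diameter) on the upper face of the 84 mm wide middle slat, 100 mm up the slope from the ledge. Its z axis is the outward normal of the slat (leaning 20 degrees from vertical, back towards the ledge), its x axis points up the slope.
- corkscrew_c (a point): Closed folding corkscrew, a straight bar 112 long (its x) x 15 wide (its y) x 21 mm high, lying flat on the ledge with its length roughly across the ledge (front to back); 80 g nominal. Point: centre, 9 mm above its underside.
- stopper_c (a point): Bottle stopper standing upside down on the ledge: steel disc head 38 mm diameter x 12 mm high at the bottom, cork cone above it, 25 mm narrowing to 21 mm diameter, total height 52 mm; 70 g nominal. Point: on its axis, half-way up (26 mm above its underside). z is up.
- cutter_c (a point): Foil cutter, a black U-shaped block 60 long (its x; closed end at -x, open end at +x) x 40 wide (its y) x 20 mm high, lying flat on the ledge; 50 g nominal. Point: mid-height (10 mm above its underside); the solid runs from x = -30 to +30 mm, y = -20 to +20 mm.
- bin: Fixed open plywood bin, 200 (its x) x 150 (its y) x 70 mm high, walls 6 mm. Origin at the centre of its underside on the table, z up.
- dock: Fixed grey dock for the meter, 86 (its x) x 66 (its y) at the foot, 74 x 51 mm above, 80 mm high, with a pocket in which the meter stands upright, 4 to 5 mm loose all round. Origin at the centre of its underside on the table. The meter lifts straight up out of it; its probe tip must rise 70 mm to be clear.
- meter_c (a point): Centre of the grey moisture meter's case, an upright box 44 (its x) x 26 (its y) x 110 mm (its z, up), which stands in the dock with its underside 50 mm above the table, so that its top 80 mm stick out. Its axes are the case's; z is the meter's long axis, from the tip to the top. The probe sticks out of the underside on this axis: the tip is 95 mm below this point when not pressed. 150 g nominal.
- tip (a point): End of the meter's probe, a steel pin 8 mm in diameter with a blunt tip. It moves with the pin when the pin is pressed in.
- probe (a joint): How far the spring-loaded pin is pushed into the meter, m: 0 = out, 0.012 = fully in. The spring begins to give at 1 N and takes 0.5 N more for each mm: 4 N half-way (0.006), 7 N fully in, where it meets a hard stop.
- bottle: Bystander: wine bottle standing, 74 mm diameter, 296 mm high, right of the work. Origin at the centre of its underside.
- bigcork: Bystander: mushroom-shaped sparkling-wine cork standing on the table, 32 mm diameter, 45 mm high. Origin at the centre of its underside.
- tumbler: Bystander: glass tumbler, 72 mm diameter, 90 mm high. Origin at the centre of its underside.
- jar: Bystander: glass jar, 80 mm diameter, 100 mm high. Origin at the centre of its underside.
- notebook: Bystander: grey notebook, 150 x 105 x 12 mm. Origin at the centre of its underside.
- brush: Bystander: hand brush lying on the table, about 200 mm long along its x. Origin on its underside.
- tin: Bystander: plain tin, 72 mm diameter, 80 mm high. Origin at the centre of its underside.

How it is judged:
By the outcome, as a careful person would: the job done as asked, in the order asked, and still so for the second after the job is handed in, while the arm keeps its last pose, push and grip.
It also fails if it takes over 64 s, if anything falls off the work surface, if the arm or the gripper's body presses on something with over 40 N, if the wrist force passes 120 N, or if a joint passes its speed limit or range.

## Working session

There is one attempt and no reset: what is moved stays moved. The work goes in short steps, Python scripts to look and compute and a tool call to move; the robot and the scene stay as the last step left them, time stands still between calls to the robot, and variables do not carry over. Pictures are saved under pics/ and viewed, and the job is handed in when it is done.

Besides the shell and the picture viewer there is one more tool, called after "Call:" by a JSON object that holds its "name" and its "arguments", one argument or row to a line. carry_out: Moves the arm, as the interface text tells. Its arguments: {"type":"object","properties":{"steps":{"type":"string"}},"required":["steps"]}

```bash
ls; mkdir -p pics; python3 - <<'E'
from bench import telemetry, vision, arm
import cv2
print(telemetry.read_state())
for n in ("scene","top","wrist"):
    m=vision.camera_model(n); print(n,m)
    cv2.imwrite(f"pics/{n}0.png",vision.grab_frame(n))
E
```

```text
pics
{'clock': 0.0, 'joints': array([-1.34030033e+00,  3.79444263e-01,  1.73479203e+00,  6.10520550e-06,
        1.02851645e+00, -3.33234762e-02]), 'joint_velocities': array([-8.24797433e-04, -2.33719011e-05, -7.81194524e-04,  1.52206752e-03,
        2.04424349e-03,  1.46098720e-03]), 'joint_efforts': array([-4.19809890e-03, -7.63740134e+01, -4.34376061e+01,  6.48137578e-02,
        4.24975727e-02, -9.03544810e-05]), 'ee_pos': array([ 0.18241646, -0.67534918,  0.18265775]), 'tcp_rot': array([-5.77487186e-04,  9.91312559e-01,  1.31525943e-01, -5.44909709e-05]), 'contact_force': array([ 0.42612705, -0.70964273, -0.1926914 ]), 'moment': array([-0.03920004, -0.04530129, -0.01845387]), 'opening': 1.0033170010863586}
scene {'intrinsics': array([[508.58366879,   0.        , 313.01877059],
       [  0.        , 508.58366879, 239.53570299],
       [  0.        ,   0.        ,   1.        ]]), 'xyz': array([ 1.38870254, -0.22825015,  0.94153172]), 'attitude': array([-0.31813183,  0.73494319,  0.55124757, -0.23404436])}
top {'intrinsics': array([[459.73525075,   0.        , 319.05789961],
       [  0.        , 459.73525075, 242.61173508],
       [  0.        ,   0.        ,   1.        ]]), 'xyz': array([0.37314827, 0.0213179 , 1.15934996]), 'attitude': array([-0.0526168 ,  0.71444128, -0.69686688,  0.03437565])}
wrist {'intrinsics': array([[334.20883609,   0.        , 321.13721121],
       [  0.        , 334.20883609, 241.27243768],
       [  0.        ,   0.        ,   1.        ]]), 'xyz': array([ 0.25655867, -0.65438312,  0.38307915]), 'attitude': array([ 0.10947714,  0.78640154, -0.60200701, -0.08470503])}
```

View pics/scene0.png

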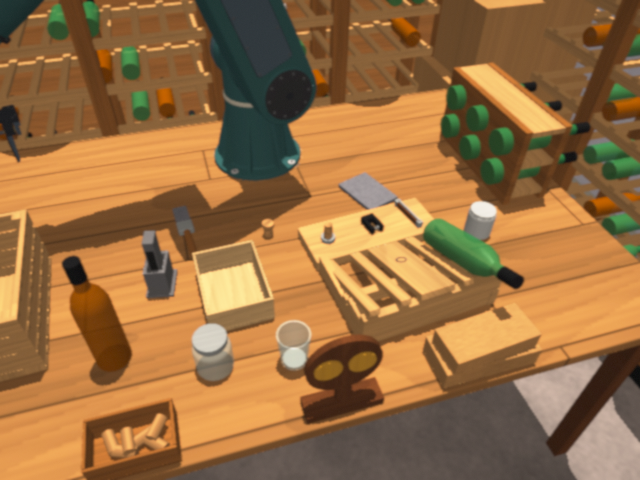

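View pics/top0.png

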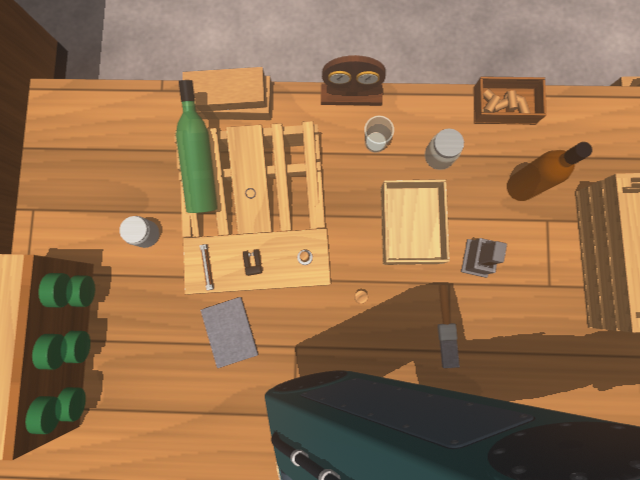

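View pics/wrist0.png

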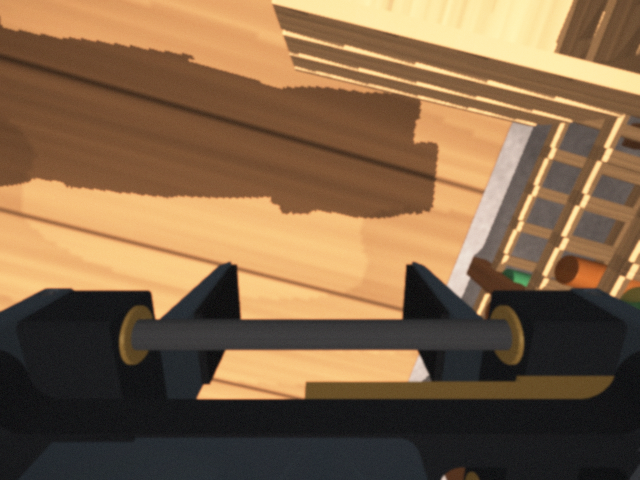

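```bash
cat > h.py <<'E'
import numpy as np, cv2
from scipy.spatial.transform import Rotation as R
from bench import telemetry, vision
def rot(q): return R.from_quat(np.r_[q[1:],q[0]])
def ray(m,u,v):
    K=m["intrinsics"]; d=np.linalg.inv(K)@np.array([u,v,1.]); d=rot(m["attitude"]).apply(d)
    return np.array(m["xyz"]),d
def onz(m,u,v,z):
    o,d=ray(m,u,v); return o+d*(z-o[2])/d[2]
def proj(m,p):
    c=rot(m["attitude"]).inv().apply(np.atleast_2d(p)-m["xyz"]); q=c@m["intrinsics"].T; return q[:,:2]/q[:,2:]
def tri(rays):
    A=np.zeros((3,3));b=np.zeros(3)
    for o,d in rays:
        d=d/np.linalg.norm(d);P=np.eye(3)-np.outer(d,d);A+=P;b+=P@o
    p=np.linalg.solve(A,b); return p,[np.linalg.norm(np.cross(d/np.linalg.norm(d),p-o)) for o,d in rays]
E
python3 - <<'E'
import cv2
t=cv2.imread("pics/top0.png")
cv2.imwrite("pics/topA.png",cv2.resize(t[170:310,170:340],None,fx=4.4,fy=4.2,interpolation=cv2.INTER_CUBIC)[:600,:800])
cv2.imwrite("pics/topA.png",cv2.resize(t[170:310,170:340],None,fx=4,fy=4,interpolation=cv2.INTER_CUBIC))
cv2.imwrite("pics/topB.png",cv2.resize(t[170:290,370:530],None,fx=5,fy=5,interpolation=cv2.INTER_CUBIC))
s=cv2.imread("pics/scene0.png")
cv2.imwrite("pics/scA.png",cv2.resize(s[190:290,290:450],None,fx=5,fy=5,interpolation=cv2.INTER_CUBIC))
cv2.imwrite("pics/scB.png",cv2.resize(s[210:340,130:290],None,fx=4.5,fy=4.5,interpolation=cv2.INTER_CUBIC))
E
```

```text
(no output)
```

View pics/topA.png

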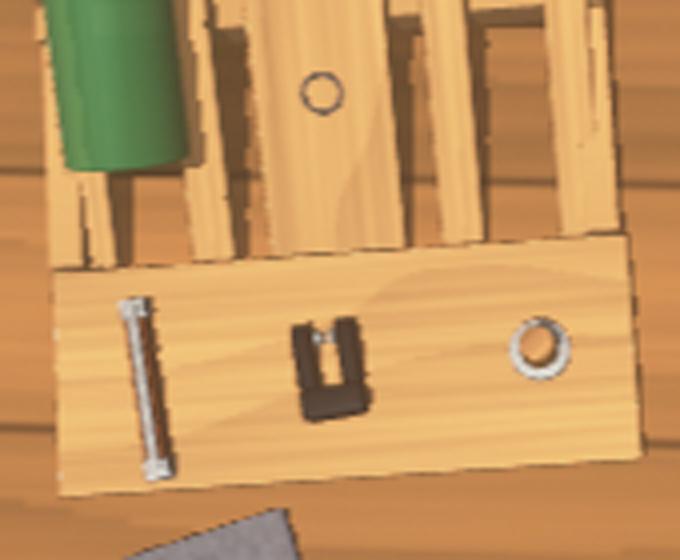

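View pics/topB.png

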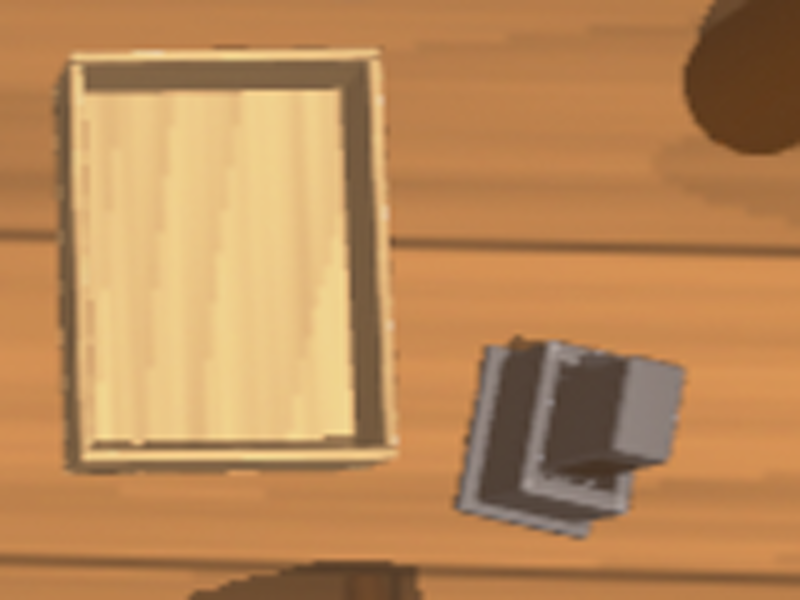

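View pics/scA.png

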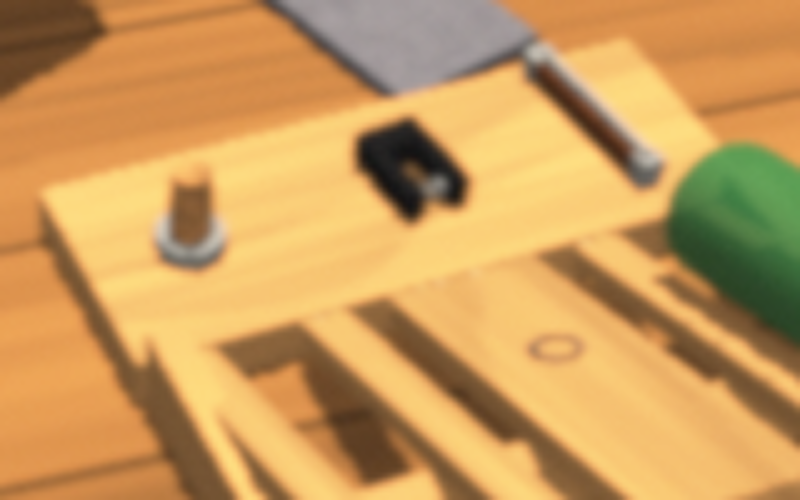

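View pics/scB.png

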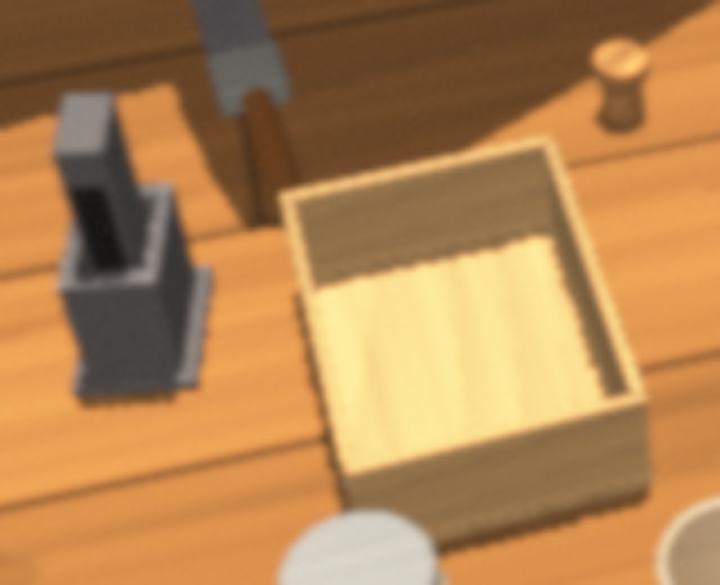

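```bash
python3 - <<'E'
from h import *
T=vision.camera_model("top");S=vision.camera_model("scene")
A=lambda u,v:(170+u/4,170+v/4); B=lambda u,v:(370+u/5,170+v/5)
np.set_printoptions(precision=4,suppress=True)
L=[onz(T,*A(*p),.03)for p in[(52,268),(626,235),(642,458),(60,495)]]
print("ledge",np.array(L))
for i in range(4): print(np.linalg.norm(L[i]-L[(i+1)%4]))
t=cv2.imread("pics/top0.png");hsv=cv2.cvtColor(t,cv2.COLOR_BGR2HSV)
# cutter: dark mask
roi=np.zeros(t.shape[:2],np.uint8);roi[240:282,235:268]=1
m=((hsv[...,2]<90)&(roi>0)).astype(np.uint8)
c=max(cv2.findContours(m,0,2)[0],key=cv2.contourArea);r=cv2.minAreaRect(c);print("cutter",r)
P=np.array([onz(T,*p,.045)for p in cv2.boxPoints(r)]);print(P,P.mean(0))
# corkscrew ends
for nm,uv in(("back",(135,308)),("front",(159,468))): print("cork",nm,onz(T,*A(*uv),.047))
print("corkscene",[onz(S,290+u/5,190+v/5,.047)for u,v in((538,57),(645,163))])
# stopper: disc centre at z .042, cork top z .082
print("stopper",onz(T,*A(541,348),.042),onz(T,*A(540,341),.082))
print("stop scene",onz(S,290+191/5,190+235/5,.042),onz(S,290+192/5,190+172/5,.082))
print("ring",ray(T,*A(322,93)))
p,e=tri([ray(T,*A(322,93)),ray(S,290+556/5,190+348/5)]);print("ring tri",p,e)
print("bin",np.array([onz(T,*B(*p),.07)for p in[(70,55),(381,50),(396,455),(75,465)]]))
print("metertop",np.array([onz(T,*B(*p),.16)for p in[(628,357),(686,367),(664,462),(610,455)]]))
print("dockfoot",np.array([onz(T,*B(*p),.0)for p in[(458,510),(586,537)]]))
print("docktop",np.array([onz(T,*B(*p),.08)for p in[(548,343),(523,489),(625,513)]]))
D=lambda u,v:(130+u/4.5,210+v/4.5)
print("metertop sc",np.array([onz(S,*D(*p),.16)for p in[(66,95),(113,95),(108,152),(57,155)]]))
E
```

```text
ledge [[0.5187 0.3926 0.03  ]
 [0.5477 0.0348 0.03  ]
 [0.4099 0.0216 0.03  ]
 [0.3781 0.3788 0.03  ]]
0.3589848125182369
0.13834190258559756
0.35853740284145486
0.1412655302060597
cutter ((252.05404663085938, 262.3243408203125), (23.015857696533203, 15.45350456237793), 80.53767395019531)
[[0.4826 0.2385 0.045 ]
 [0.4897 0.2014 0.045 ]
 [0.4345 0.1898 0.045 ]
 [0.4274 0.2267 0.045 ]] [0.4585 0.2141 0.045 ]
cork back [0.493  0.3342 0.047 ]
cork front [0.3959 0.314  0.047 ]
corkscene [array([0.4025, 0.3139, 0.047 ]), array([0.5004, 0.3332, 0.047 ])]
stopper [0.4749 0.0848 0.042 ] [0.4754 0.0833 0.082 ]
stop scene [0.4821 0.0862 0.042 ] [0.478  0.0869 0.082 ]
ring (array([0.3731, 0.0213, 1.1593]), array([ 0.225 ,  0.1788, -0.9753]))
ring tri [0.6268 0.2236 0.0618] [np.float64(0.0010767022805514138), np.float64(0.0010767022805513707)]
bin [[ 0.6615 -0.102   0.07  ]
 [ 0.667  -0.2515  0.07  ]
 [ 0.4711 -0.2571  0.07  ]
 [ 0.4626 -0.1061  0.07  ]]
metertop [[ 0.5081 -0.3345  0.16  ]
 [ 0.5043 -0.3593  0.16  ]
 [ 0.4628 -0.349   0.16  ]
 [ 0.4652 -0.3259  0.16  ]]
dockfoot [[ 0.4505 -0.3056  0.    ]
 [ 0.4386 -0.3688  0.    ]]
docktop [[ 0.5247 -0.3259  0.08  ]
 [ 0.4557 -0.3132  0.08  ]
 [ 0.4457 -0.3601  0.08  ]]
metertop sc [[ 0.4677 -0.349   0.16  ]
 [ 0.4742 -0.3263  0.16  ]
 [ 0.5157 -0.3314  0.16  ]
 [ 0.511  -0.3555  0.16  ]]
```

Call:
{"name": "carry_out", "arguments": {
  "steps": "100 0.012 -0.010 -0.012 0 0 0;100 0.0268 -0.0234 -0.012 0 0 0;100 0.0268 -0.0234 -0.012 0 0 0;100 0.0268 -0.0234 -0.012 0 0 0;100 0.0268 -0.0234 -0.012 0 0 0;100 0.0268 -0.0234 -0.012 0 0 0;100 0.0268 -0.0234 -0.005 0 0 0;100 0.0268 -0.0234 0 0 0 0;100 0.0268 -0.0234 0 0 0 0;100 0.0268 -0.0234 0 0 0 0;100 0.0268 -0.0234 0 0 0 0;100 0.0148 -0.0364 0 0 0 0;100 0.0144 -0.0364 0 0 0 0;100 0.0144 -0.0364 0 0 0 0;100 0.0144 -0.0364 0 0 0 0;100 0.0144 -0.0364 0 0 0 0;100 0.0144 -0.0364 0 0 0 0;100 0.0144 -0.0364 0 0 0 0;100 0.0144 -0.0364 0 0 0 0"
}}

```text
clock: 1.73
ee_pos: [0.4245, -0.0541, 0.2604]
tcp_rot: [0.0, 0.991, 0.131, 0.0]
contact_force: [0.5, 0.0, 0.2]
opening: 0.997
```

Call:
{"name": "carry_out", "arguments": {
  "steps": "100 0.0144 -0.0364 0 0 0 0;100 0.0124 -0.0381 0.004 0 0 0;100 0.0124 -0.0381 0.004 0 0 0;100 0.0124 -0.0381 0.004 0 0 0;100 0.0124 -0.0381 0.004 0 0 0;100 0.010 -0.030 0.004 0 0 0.55;100 0 0 0 0 0 0;100 0 0 0 0 0 0"
}}

```text
clock: 2.4
ee_pos: [0.4388, 0.1757, 0.2399]
tcp_rot: [0.0, 0.995, 0.104, -0.001]
contact_force: [0.3, -0.3, -0.4]
opening: 1.0
```

```bash
cat >> h.py <<'E'
def st():
    s=telemetry.read_state(); Rm=rot(s["tcp_rot"]).as_matrix()
    print("t",round(s["clock"],2),"p",s["ee_pos"].round(4),"psi",np.degrees(np.arctan2(Rm[1,0],Rm[0,0])).round(2),"z",Rm[:,2].round(4),"F",s["contact_force"].round(2),"M",s["moment"].round(2),"op",round(s["opening"],3))
    return s,Rm
def togo(p,psi=None):
    s,Rm=st(); d=np.array(p)-s["ee_pos"]; print("tool shift",(Rm.T@d).round(4),np.linalg.norm(d).round(3))
E
python3 - <<'E'
from h import *
import pickle
st(); m=vision.camera_model("wrist"); im=vision.grab_frame("wrist"); pickle.dump(m,open("w1.pkl","wb"))
cv2.imwrite("pics/w1.png",im); print(m["xyz"])
E
```

```text
t 2.4 p [0.4388 0.1757 0.2399] psi 11.99 z [-1.e-03 -4.e-04 -1.e+00] F [ 0.26 -0.29 -0.44] M [-0.   -0.   -0.01] op 1.0
[0.51406107 0.1928753  0.4401367 ]
```

View pics/w1.png

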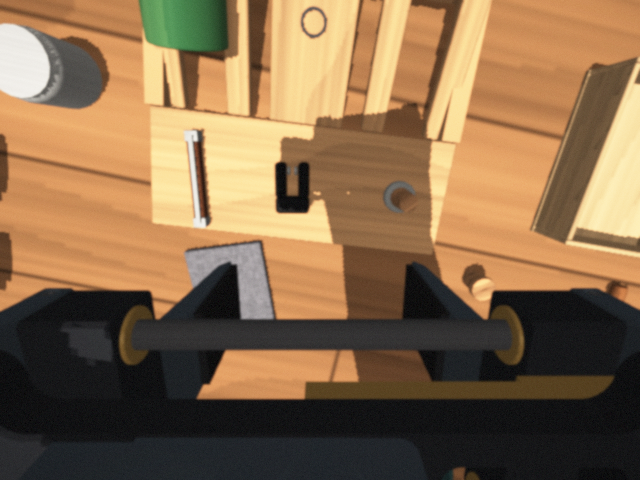

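```bash
python3 - <<'E'
from h import *
import pickle
np.set_printoptions(precision=4,suppress=True)
m=pickle.load(open("w1.pkl","rb"));T=vision.camera_model("top");S=vision.camera_model("scene")
print("cork",onz(m,192.5,134,.047),onz(m,200.5,222,.047))
im=cv2.imread("pics/w1.png");roi=np.zeros(im.shape[:2],np.uint8);roi[155:220,270:312]=1
k=((im.max(2)<60)&(roi>0)).astype(np.uint8)
c=max(cv2.findContours(k,0,2)[0],key=cv2.contourArea);r=cv2.minAreaRect(c);print(r)
P=np.array([onz(m,*p,.05)for p in cv2.boxPoints(r)]);print("cutter",P,P.mean(0))
print("stopper disc",onz(m,399.5,196,.04))
print("ledge back corners",onz(m,151,106,.03),onz(m,454,142,.03),"front",onz(m,153,223,.03),onz(m,435,250,.03))
p,e=tri([ray(T,250.5,193.2),ray(S,401.2,259.6),ray(m,314,22)]);print("ring3",p,e)
print(onz(m,314,22,.0642),onz(T,250.5,193.2,.0642),onz(S,401.2,259.6,.0642))
E
```

```text
cork [0.4963 0.3366 0.047 ] [0.3974 0.3166 0.047 ]
((292.0, 187.0), (48.0, 32.0), 90.0)
cutter [[0.4848 0.2392 0.05  ]
 [0.4923 0.2036 0.05  ]
 [0.438  0.1927 0.05  ]
 [0.4302 0.2298 0.05  ]] [0.4613 0.2163 0.05  ]
stopper disc [0.4768 0.089  0.04  ]
ledge back corners [0.5162 0.3924 0.03  ] [0.5505 0.0409 0.03  ] front [0.3786 0.3802 0.03  ] [0.4182 0.0229 0.03  ]
ring3 [0.6272 0.2238 0.0622] [np.float64(0.0014298932513957911), np.float64(0.0007078796688536861), np.float64(0.0007525602344092007)]
[0.6271 0.2242 0.0642] [0.626  0.2221 0.0642] [0.6289 0.2235 0.0642]
```

Call:
{"name": "carry_out", "arguments": {
  "steps": "100 0.008 -0.029 0.01 0 0 0;100 0.008 -0.029 0.03 0 0 0;100 0.008 -0.029 0.03 0 0 0;100 0.008 -0.029 0.03 0 0 0;100 0.007 -0.029 0.03 0 0 0;100 0 0 0.03 0 0 0;60 0 0 0.025 0 0 0;60 0 0 0.015 0 0 0;60 0 0 0.005 0 0 0;60 0 0 0 0 0 0"
}}

```text
clock: 3.28
ee_pos: [0.4475, 0.3208, 0.0368]
tcp_rot: [0.0, 0.995, 0.102, -0.001]
contact_force: [0.4, -0.6, 0.9]
opening: 0.738
```

```bash
python3 - <<'E'
from h import *
togo([.447,.3255,.035]); cv2.imwrite("pics/w2.png",vision.grab_frame("wrist"))
E
```

```text
t 3.28 p [0.4475 0.3208 0.0368] psi 11.76 z [-0.0016 -0.0011 -1.    ] F [ 0.38 -0.55  0.87] M [-0.03  0.06  0.05] op 0.738
tool shift [ 0.0005 -0.0047  0.0018] 0.005
```

View pics/w2.png

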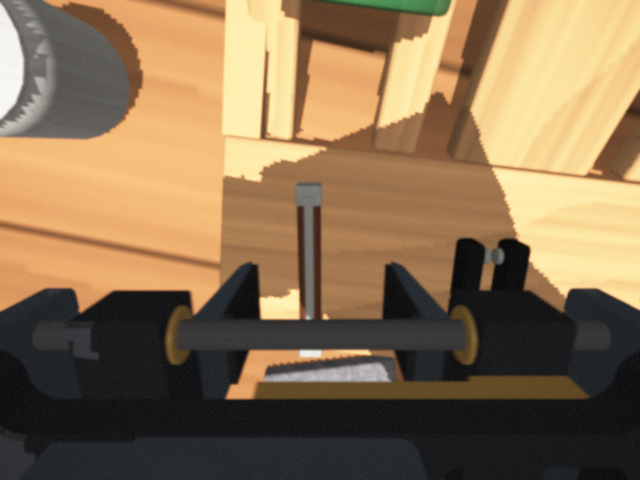

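Call:
{"name": "carry_out", "arguments": {
  "steps": "50 0 -0.004 0.001 0 0 0;0 0 0 0 0 0 0;0 0 0 0 0 0 0;0 0 0 0 0 0 0;0 0 0 0 0 0 0;0 0 0 0 0 0 0;0 0 0 0 0 0 0;0 0 0 -0.004 0 0 0;0 0 0 -0.03 0 0 0;0 0 0 -0.035 0 0 0;0 0 0 -0.03 0 0 0;0 0 0 0 0 0 0"
}}

```text
clock: 4.33
ee_pos: [0.4494, 0.328, 0.1413]
tcp_rot: [-0.002, 0.995, 0.103, 0.003]
contact_force: [0.4, 1.5, 1.6]
opening: 0.002
```

```bash
python3 - <<'E'
from h import *
togo([.566,-.205,.13]); cv2.imwrite("pics/w3.png",vision.grab_frame("wrist"))
E
```

```text
t 4.33 p [0.4494 0.328  0.1413] psi 11.82 z [ 0.0063  0.0042 -1.    ] F [0.4  1.53 1.64] M [ 0.06 -0.04 -0.03] op 0.002
tool shift [0.0049 0.5456 0.0098] 0.546
```

View pics/w3.png

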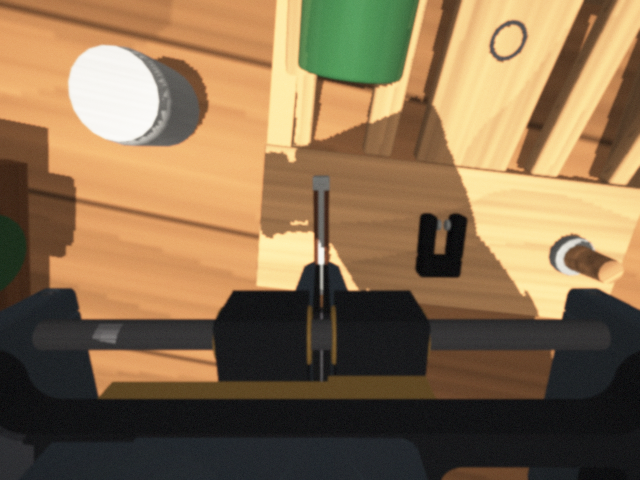

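Call:
{"name": "carry_out", "arguments": {
  "steps": "45 0 0 0.01 0 0 0;45 0 0 0.01 0 0 0;45 0 0 0.01 0 0 0;45 0 0 0.01 0 0 0;45 0 0 0.015 0 0 0;45 0 0 0.015 0 0 0;45 0 0 0.015 0 0 0;45 0 0 0.012 0 0 0;45 0 0 0.008 0 0 0;45 0 0 0 0 0 0"
}}

```text
clock: 5.22
ee_pos: [0.4456, 0.3254, 0.0282]
tcp_rot: [0.001, 0.995, 0.103, -0.001]
contact_force: [-0.8, -0.5, 0.0]
opening: 0.448
```

```bash
python3 - <<'E'
from h import *
st(); cv2.imwrite("pics/w4.png",vision.grab_frame("wrist"))
E
```

```text
t 5.22 p [0.4456 0.3254 0.0282] psi 11.82 z [-0.0028 -0.0019 -1.    ] F [-0.83 -0.48  0.04] M [-0.02  0.04  0.03] op 0.448
```

View pics/w4.png

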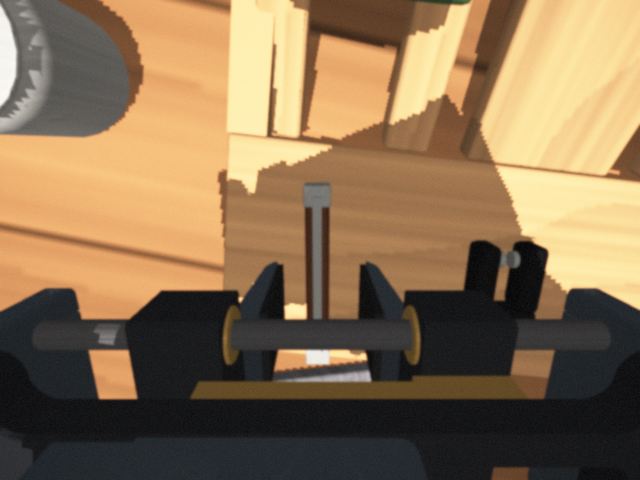

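Call:
{"name": "carry_out", "arguments": {
  "steps": "0 0 0 -0.003 0 0 0;0 0 0 0 0 0 0;0 0 0 0 0 0 0;0 0 0 0 0 0 0;0 0 0 0 0 0 0;0 0 0 0 0 0 0;0 0 0 0 0 0 0;0 0 0 0 0 0 0;0 0 0 0 0 0 0"
}}

```text
clock: 6.02
ee_pos: [0.4468, 0.3262, 0.0335]
tcp_rot: [-0.0, 0.995, 0.103, 0.0]
contact_force: [-0.4, -0.3, -0.7]
opening: 0.006
```

```bash
python3 - <<'E'
from h import *
st(); cv2.imwrite("pics/w5.png",vision.grab_frame("wrist"));s=vision.grab_frame("scene")
cv2.imwrite("pics/s5.png",cv2.resize(s[130:290,290:490],None,fx=4,fy=3.75,interpolation=cv2.INTER_CUBIC))
E
```

```text
t 6.02 p [0.4468 0.3262 0.0335] psi 11.81 z [ 0.  0. -1.] F [-0.44 -0.26 -0.66] M [ 0.01  0.03 -0.  ] op 0.006
```

View pics/w5.png

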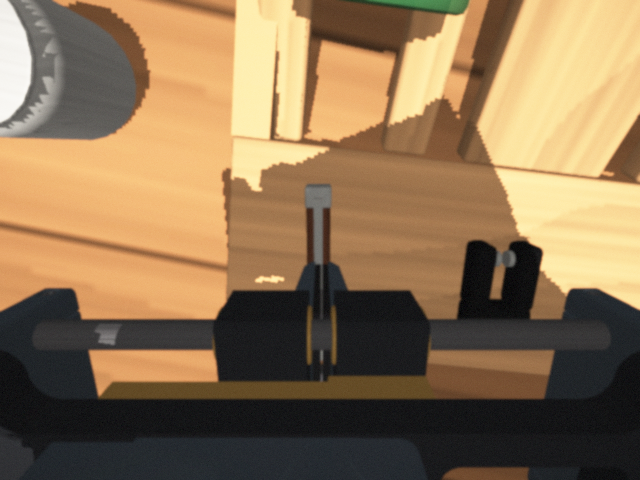

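View pics/s5.png

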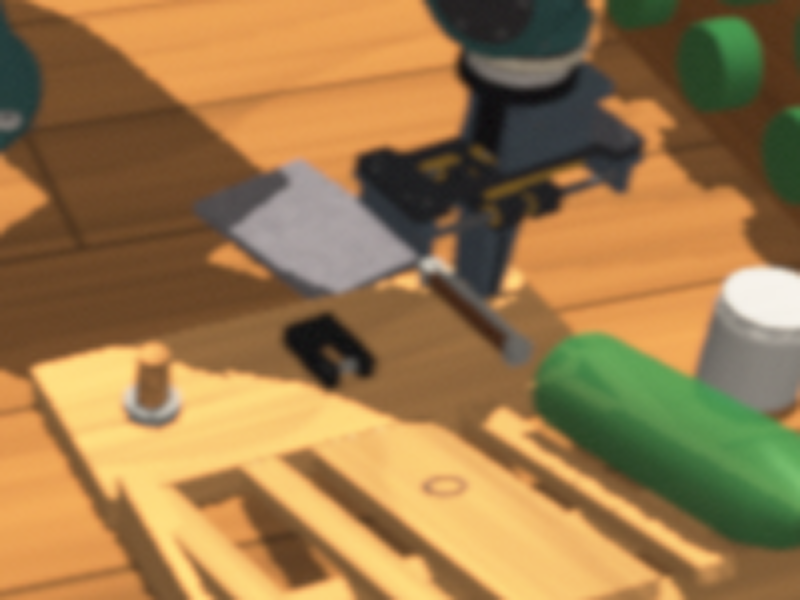

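```bash
python3 - <<'E'
from h import *
S=vision.camera_model("scene")
s,Rm=st()
for d in (0,.019,.079): 
    q=proj(S,s["ee_pos"]-Rm[:,2]*d)[0]; print(d,q,((q[0]-290)*4,(q[1]-130)*3.75))
W=vision.camera_model("wrist"); print(proj(W,[s["ee_pos"],s["ee_pos"]-.019*Rm[:,2]]))
for a in(-.05,0,.05):
  p=np.array([.447,.3255,.051])+a*np.array([.979,.203,0]);q=proj(S,p)[0];print(a,((q[0]-290)*4,(q[1]-130)*3.75))
im=cv2.imread("pics/w5.png");cv2.imwrite("pics/w5c.png",cv2.resize(im[230:400,240:400],None,fx=3.5,fy=3.5,interpolation=cv2.INTER_CUBIC))
E
```

```text
t 6.12 p [0.4468 0.3262 0.0335] psi 11.81 z [-1.e-04 -0.e+00 -1.e+00] F [ 1.03 -0.05  0.09] M [ 0.02 -0.05 -0.03] op 0.004
0 [407.57530458 214.28811016] (np.float64(470.3012183090784), np.float64(316.0804131162895))
0.019 [408.51690195 208.97690597] (np.float64(474.06760781433627), np.float64(296.16339737831436))
0.079 [411.61089881 191.52480863] (np.float64(486.4435952243075), np.float64(230.71803234814806))
[[323.06874677 271.14998049]
 [323.23656673 282.84877088]]
-0.05 (np.float64(430.49061804539565), np.float64(259.5812196627978))
0 (np.float64(472.96713827322264), np.float64(298.08210302419394))
0.05 (np.float64(517.4481777923988), np.float64(338.39989047796803))
```

View pics/w5c.png

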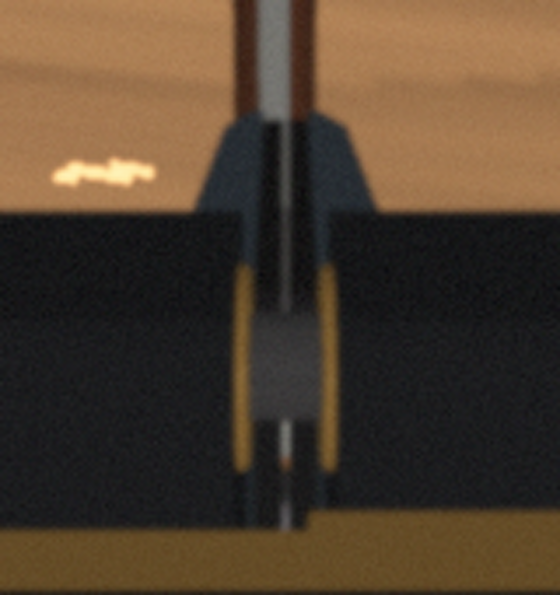

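```bash
python3 - <<'E'
from h import *
s=vision.grab_frame("scene")
cv2.imwrite("pics/s6.png",cv2.resize(s[165:230,370:450],None,fx=9,fy=9,interpolation=cv2.INTER_CUBIC))
E
```

```text
(no output)
```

View pics/s6.png

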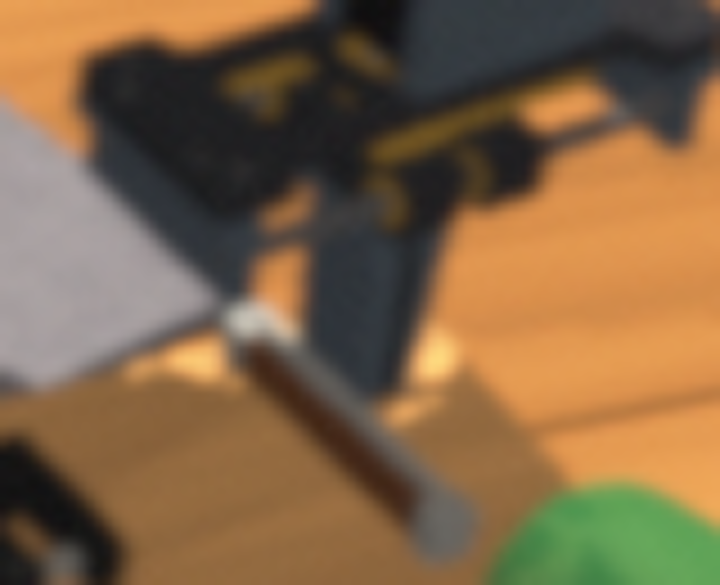

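Call:
{"name": "carry_out", "arguments": {
  "steps": "45 0 0 0 0 0 0;45 0 0 0 0 0 0;45 0 0 0 0 0 0;45 0 0 0 0 0 0;45 0 0 0 0 0 0;45 0 0 0.005 0 0 0;45 0 0 0.005 0 0 0;45 0 0 0 0 0 0"
}}

```text
clock: 6.83
ee_pos: [0.4463, 0.3258, 0.0224]
tcp_rot: [0.0, 0.995, 0.103, -0.001]
contact_force: [-1.2, -0.0, 0.3]
opening: 0.45
```

Call:
{"name": "carry_out", "arguments": {
  "steps": "45 0 0 0.003 0 0 0;45 0 0 0 0 0 0"
}}

```text
clock: 7.0
ee_pos: [0.4465, 0.326, 0.0199]
tcp_rot: [0.0, 0.995, 0.103, -0.0]
contact_force: [0.0, 0.0, -0.5]
opening: 0.454
```

```bash
python3 - <<'E'
from h import *
st(); cv2.imwrite("pics/w7.png",vision.grab_frame("wrist"));s=vision.grab_frame("scene")
cv2.imwrite("pics/s7.png",cv2.resize(s[165:230,370:450],None,fx=9,fy=9,interpolation=cv2.INTER_CUBIC))
E
```

```text
t 7.0 p [0.4465 0.326  0.0199] psi 11.82 z [-6.e-04 -4.e-04 -1.e+00] F [ 0.01  0.01 -0.46] M [0.02 0.01 0.04] op 0.454
```

View pics/s7.png

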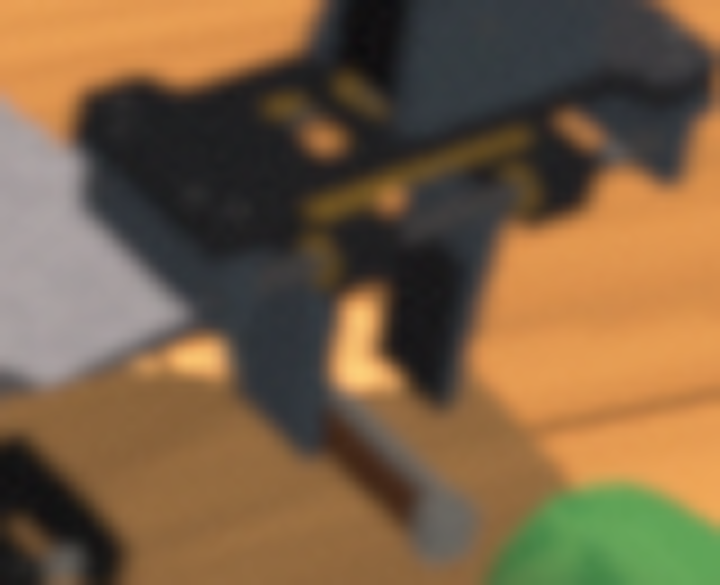

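View pics/w7.png

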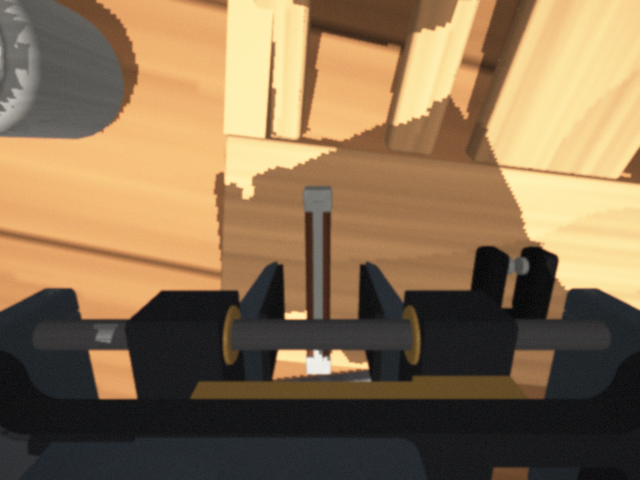

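Call:
{"name": "carry_out", "arguments": {
  "steps": "45 0 0 0.004 0 0 0;45 0 0 0.002 0 0 0;0 0 0 0 0 0 0;0 0 0 0 0 0 0;0 0 0 0 0 0 0;0 0 0 0 0 0 0;0 0 0 0 0 0 0;0 0 0 0 0 0 0;0 0 0 0 0 0 0"
}}

```text
clock: 7.85
ee_pos: [0.4469, 0.3263, 0.0146]
tcp_rot: [-0.0, 0.995, 0.103, 0.0]
contact_force: [0.1, 1.3, 0.8]
opening: 0.148
```

Call:
{"name": "carry_out", "arguments": {
  "steps": "0 0 0 -0.01 0 0 0;0 0 0 -0.025 0 0 0;0 0 0 -0.035 0 0 0;0 0 0 -0.03 0 0 0;0 0 0.015 -0.02 0 0 0;0 0 0.03 0 0 0 0;0 0 0.0364 0 0 0 0;0 0 0.0364 0 0 0 0;0 0 0.0364 0 0 0 0;0 0.001 0.0364 0 0 0 0;0 0.001 0.0364 0 0 0 0;0 0.001 0.0364 0 0 0 0;0 0.001 0.0364 0 0 0 0;0 0.001 0.0364 0 0 0 0;0 0 0.0364 0 0 0 0;0 0 0.0364 0 0 0 0;0 0 0.0364 0 0 0 0;0 0 0.0364 0 0 0 0;0 0 0.035 0 0 0 0;0 0 0.022 0 0 0 0"
}}

```text
clock: 9.52
ee_pos: [0.5624, -0.2032, 0.1353]
tcp_rot: [0.0, 0.995, 0.102, 0.0]
contact_force: [0.1, 0.4, -0.3]
opening: 0.142
```

```bash
python3 - <<'E'
from h import *
import pickle
togo([.566,-.205,.135]); pickle.dump(vision.camera_model("wrist"),open("w8.pkl","wb"));cv2.imwrite("pics/w8.png",vision.grab_frame("wrist"))
E
```

```text
t 9.52 p [ 0.5624 -0.2032  0.1353] psi 11.74 z [ 7.e-04 -5.e-04 -1.e+00] F [ 0.09  0.36 -0.33] M [ 0.02 -0.07 -0.03] op 0.142
tool shift [0.0032 0.0025 0.0004] 0.004
```

View pics/w8.png

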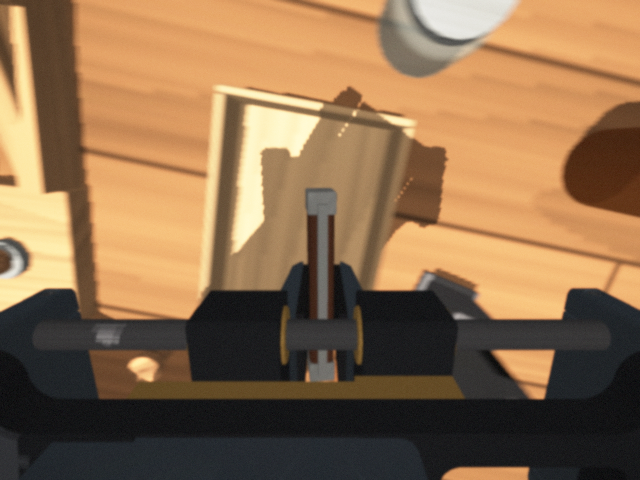

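Call:
{"name": "carry_out", "arguments": {
  "steps": "0 0.001 0 0.015 0 0 0;0 0.001 0 0.03 0 0 0;0 0 0 0.03 0 0 0;0 0 0 0.03 0 0 0;0 0 0 0.018 0 0 0;0 0 0 0.007 0 0 0;35 0 0 0 0 0 0;35 0 0 0 0 0 0;35 0 0 0 0 0 0;35 0 0 0 0 0 0;35 0 0 -0.015 0 0 0;35 0 0 -0.03 0 0 0;35 0 0 -0.035 0 0 0;35 0 0 -0.03 0 0 0;35 0 0 -0.02 0 0 0"
}}

```text
clock: 10.82
ee_pos: [0.5653, -0.2002, 0.1388]
tcp_rot: [0.001, 0.995, 0.103, 0.002]
contact_force: [0.6, -1.2, 0.5]
opening: 0.348
```

```bash
python3 - <<'E'
from h import *
togo([.460,.2155,.135]); cv2.imwrite("pics/w9.png",vision.grab_frame("wrist"))
E
```

```text
t 10.82 p [ 0.5653 -0.2002  0.1388] psi 11.82 z [ 0.0039 -0.0016 -1.    ] F [ 0.64 -1.19  0.47] M [ 0.04 -0.01  0.03] op 0.348
tool shift [-0.0179 -0.4285  0.0027] 0.429
```

View pics/w9.png

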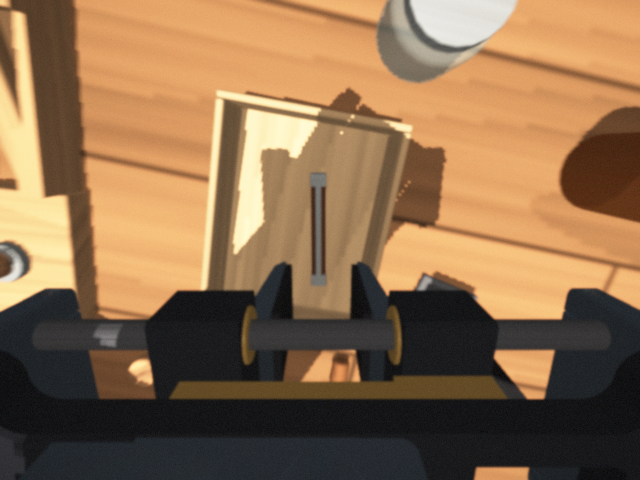

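Call:
{"name": "carry_out", "arguments": {
  "steps": "75 0 -0.018 0 0 0 0;75 -0.002 -0.0363 0 0 0 0;75 -0.002 -0.0363 0 0 0 0;75 -0.002 -0.0363 0 0 0 0;75 -0.002 -0.0363 0 0 0 0;75 -0.002 -0.0363 0 0 0 0;75 -0.002 -0.0363 0 0 0 0;75 -0.002 -0.0363 0 0 0 0;75 -0.002 -0.0363 0 0 0 0;75 -0.002 -0.0363 0 0 0 0;75 0 -0.0363 0.01 0 0 0;75 0 -0.0363 0.025 0 0 0;75 0 -0.012 0.025 0 0 0;75 0 0 0.02 0 0 0;75 0 0 0 0 0 0;75 0 0 0 0 0 0"
}}

```text
clock: 12.2
ee_pos: [0.4586, 0.2148, 0.0561]
tcp_rot: [0.0, 0.995, 0.103, -0.001]
contact_force: [0.7, -0.1, 1.5]
opening: 0.748
```

```bash
python3 - <<'E'
from h import *
togo([.460,.2155,.0145]); cv2.imwrite("pics/w10.png",vision.grab_frame("wrist"))
E
```

```text
t 12.2 p [0.4586 0.2148 0.0561] psi 11.83 z [-1.e-03 -4.e-04 -1.e+00] F [ 0.7  -0.06  1.49] M [ 0.03 -0.    0.04] op 0.748
tool shift [ 0.0016 -0.0004  0.0416] 0.042
```

View pics/w10.png

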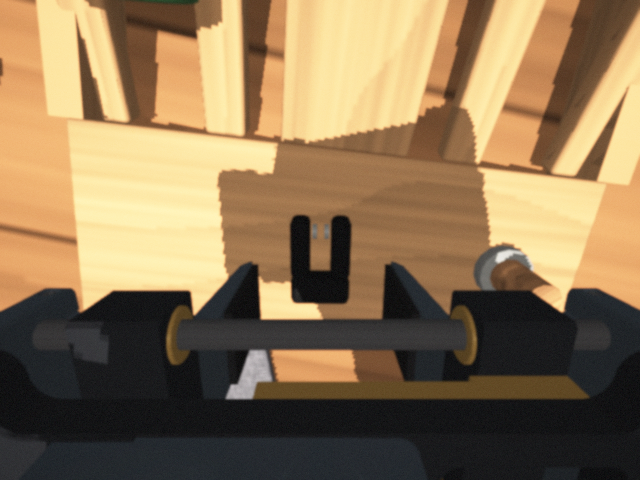

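Call:
{"name": "carry_out", "arguments": {
  "steps": "75 0.001 0 0.02 0 0 0;75 0 0 0.014 0 0 0;75 0 0 0.0065 0 0 0;75 0 0 0 0 0 0;0 0 0 0 0 0 0;0 0 0 0 0 0 0;0 0 0 0 0 0 0;0 0 0 0 0 0 0;0 0 0 0 0 0 0;0 0 0 0 0 0 0"
}}

```text
clock: 13.08
ee_pos: [0.4602, 0.2152, 0.0159]
tcp_rot: [-0.0, 0.995, 0.103, 0.0]
contact_force: [-0.5, -0.9, 8.1]
opening: 0.432
```

Call:
{"name": "carry_out", "arguments": {
  "steps": "0 0 0 -0.01 0 0 0;0 0 0 -0.025 0 0 0;0 0 0 -0.035 0 0 0;0 0 0 -0.03 0 0 0;0 -0.001 0.015 -0.02 0 0 0;0 -0.001 0.035 0 0 0 0;0 -0.001 0.0364 0 0 0 0;0 -0.001 0.0364 0 0 0 0;0 -0.001 0.0364 0 0 0 0;0 -0.001 0.0364 0 0 0 0;0 -0.001 0.0364 0 0 0 0;0 -0.001 0.0364 0 0 0 0;0 -0.001 0.0364 0 0 0 0;0 -0.001 0.0364 0 0 0 0;0 -0.001 0.029 0 0 0 0;0 0 0 0.01 0 0 0;0 0 0 0.02 0 0 0;0 0 0 0.02 0 0 0;0 0 0 0.015 0 0 0;0 0 0 0 0 0 0"
}}

```text
clock: 14.75
ee_pos: [0.5229, -0.1487, 0.0681]
tcp_rot: [-0.001, 0.995, 0.103, -0.002]
contact_force: [-0.5, 0.8, -1.1]
opening: 0.431
```

```bash
python3 - <<'E'
from h import *
togo([.525,-.15,.04]); cv2.imwrite("pics/w11.png",vision.grab_frame("wrist"))
E
```

```text
t 14.75 p [ 0.5229 -0.1487  0.0681] psi 11.81 z [-0.004   0.0014 -1.    ] F [-0.49  0.82 -1.11] M [0.01 0.06 0.02] op 0.431
tool shift [0.0019 0.0018 0.0281] 0.028
```

View pics/w11.png

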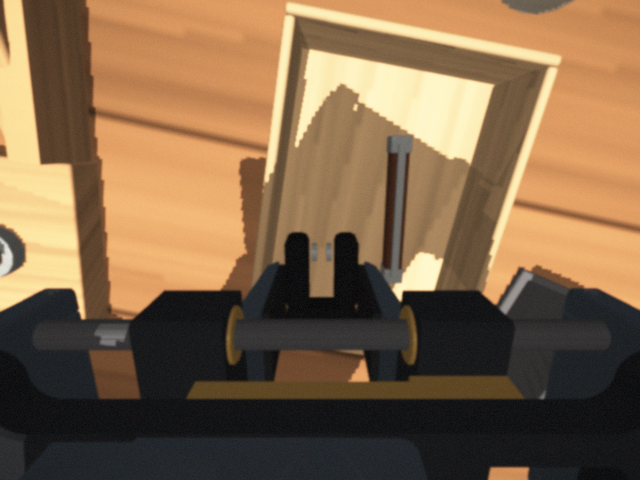

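Call:
{"name": "carry_out", "arguments": {
  "steps": "0 0 0.013 0 0 0 0;0 0 0 0.015 0 0 0;0 0 0 0.02 0 0 0;0 0 0 0.009 0 0 0;0 0 0 0 0 0 0;56 0 0 0 0 0 0;56 0 0 0 0 0 0;56 0 0 0 0 0 0;56 0 0 0 0 0 0;56 0 0 -0.015 0 0 0;56 0 0 -0.03 0 0 0;56 0 0 -0.035 0 0 0;56 0 0 -0.03 0 0 0;56 0 0 0 0 0 0"
}}

```text
clock: 15.97
ee_pos: [0.5308, -0.1634, 0.1426]
tcp_rot: [0.002, 0.995, 0.103, 0.004]
contact_force: [2.0, -0.5, 1.0]
opening: 0.559
```

```bash
python3 - <<'E'
from h import *
togo([.477,.0865,.135]); cv2.imwrite("pics/w12.png",vision.grab_frame("wrist"))
E
```

```text
t 15.97 p [ 0.5308 -0.1634  0.1426] psi 11.82 z [ 0.0079 -0.0028 -1.    ] F [ 1.97 -0.48  0.97] M [-0.01 -0.08 -0.06] op 0.559
tool shift [-0.0015 -0.2556  0.0064] 0.256
```

View pics/w12.png

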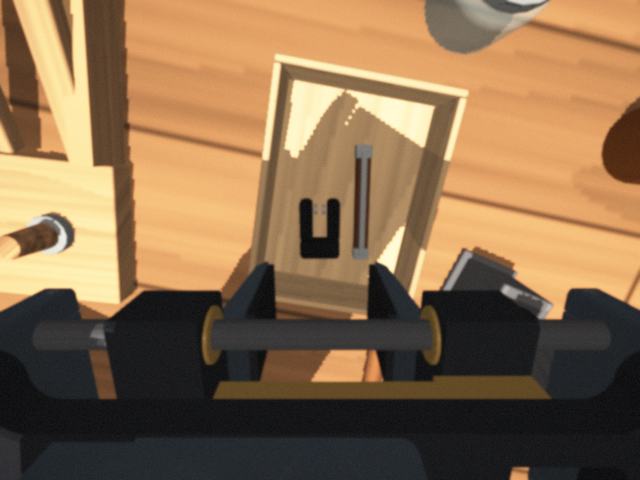

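Call:
{"name": "carry_out", "arguments": {
  "steps": "60 0 -0.018 0 0 0 0;60 0 -0.036 0 0 0 0;60 0 -0.036 0 0 0 0;60 0.001 -0.036 0 0 0 0;60 0.001 -0.036 0 0 0 0;60 0 -0.036 0 0 0 0;60 0 -0.036 0 0 0 0;60 0 -0.019 0.01 0 0 0;60 0 0 0.025 0 0 0;60 0 0 0.015 0 0 0;60 0 0 0 0 0 0;60 0 0 0 0 0 0"
}}

```text
clock: 17.02
ee_pos: [0.4768, 0.0857, 0.0856]
tcp_rot: [0.0, 0.995, 0.103, -0.001]
contact_force: [0.2, -0.0, -0.0]
opening: 0.602
```

```bash
python3 - <<'E'
from h import *
togo([.477,.0865,.0285]); cv2.imwrite("pics/w13.png",vision.grab_frame("wrist"))
E
```

```text
t 17.02 p [0.4768 0.0857 0.0856] psi 11.82 z [-2.4e-03 -3.0e-04 -1.0e+00] F [ 0.21 -0.02 -0.05] M [ 0.08 -0.1  -0.04] op 0.602
tool shift [ 0.0005 -0.0008  0.0571] 0.057
```

View pics/w13.png

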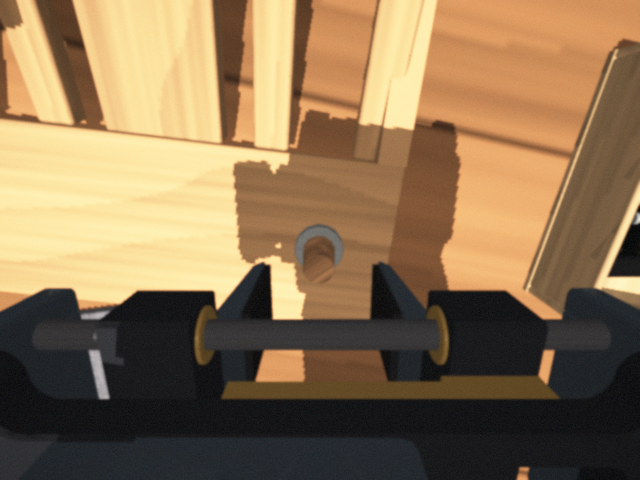

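Centred (stopper at column 320 between the fingers). Descend and grip the cork.

Call:
{"name": "carry_out", "arguments": {
  "steps": "60 0.0005 -0.0005 0.02 0 0 0;60 0 0 0.02 0 0 0;60 0 0 0.013 0 0 0;60 0 0 0.004 0 0 0;60 0 0 0 0 0 0;0 0 0 0 0 0 0;0 0 0 0 0 0 0;0 0 0 0 0 0 0;0 0 0 0 0 0 0;0 0 0 0 0 0 0;0 0 0 0 0 0 0;0 0 0 0 0 0 0"
}}

```text
clock: 18.07
ee_pos: [0.4784, 0.0864, 0.0297]
tcp_rot: [-0.0, 0.995, 0.103, 0.0]
contact_force: [0.7, 0.3, 4.3]
opening: 0.235
```

Call:
{"name": "carry_out", "arguments": {
  "steps": "0 0 0 -0.01 0 0 0;0 0 0 -0.025 0 0 0;0 0 0 -0.035 0 0 0;0 0 0 -0.03 0 0 0;0 0.004 0.015 -0.02 0 0 0;0 0.009 0.034 0 0 0 0;0 0.009 0.034 0 0 0 0;0 0.009 0.034 0 0 0 0;0 0.009 0.034 0 0 0 0;0 0.009 0.034 0 0 0 0;0 0.009 0.034 0 0 0 0;0 0.009 0.03 0 0 0 0;0 0.004 0.007 0 0 0 0;0 0 0 0.01 0 0 0;0 0 0 0.01 0 0 0;0 0 0 0 0 0 0;0 0 0 0 0 0 0"
}}

```text
clock: 19.48
ee_pos: [0.5986, -0.1483, 0.1283]
tcp_rot: [-0.001, 0.995, 0.103, -0.001]
contact_force: [0.3, 0.3, -1.3]
opening: 0.237
```

```bash
python3 - <<'E'
from h import *
togo([.60,-.152,.02]); cv2.imwrite("pics/w14.png",vision.grab_frame("wrist"))
E
```

```text
t 19.48 p [ 0.5986 -0.1483  0.1283] psi 11.88 z [-2.4e-03  8.0e-04 -1.0e+00] F [ 0.3   0.26 -1.3 ] M [ 0.05  0.02 -0.01] op 0.237
tool shift [0.0009 0.0041 0.1083] 0.108
```

View pics/w14.png

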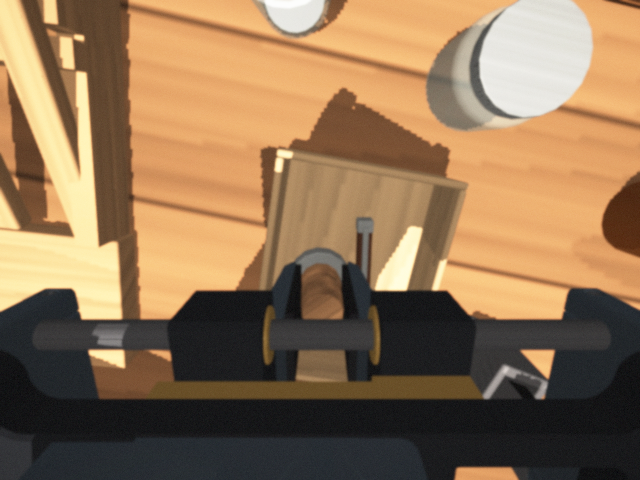

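Call:
{"name": "carry_out", "arguments": {
  "steps": "0 0.001 0.004 0.02 0 0 0;0 0 0 0.03 0 0 0;0 0 0 0.03 0 0 0;0 0 0 0.02 0 0 0;0 0 0 0.007 0 0 0;0 0 0 0 0 0 0;38 0 0 0 0 0 0;38 0 0 0 0 0 0;38 0 0 0 0 0 0;38 0 0 0 0 0 0;38 0 0 -0.015 0 0 0;38 0 0 -0.03 0 0 0;38 0 0 -0.035 0 0 0;38 0 0 -0.035 0 0 0;38 0 0 -0.02 0 0 0;38 0 0 0 0 0 0"
}}

```text
clock: 20.87
ee_pos: [0.6046, -0.1542, 0.164]
tcp_rot: [0.002, 0.995, 0.103, 0.004]
contact_force: [0.9, 0.8, 0.5]
opening: 0.382
```

```bash
python3 - <<'E'
from h import *
st(); cv2.imwrite("pics/w15.png",vision.grab_frame("wrist")); cv2.imwrite("pics/t15.png",vision.grab_frame("top"))
s=vision.grab_frame("scene");cv2.imwrite("pics/s15.png",s)
E
```

```text
t 20.87 p [ 0.6046 -0.1542  0.164 ] psi 11.81 z [ 0.0078 -0.0023 -1.    ] F [0.88 0.8  0.49] M [ 0.03 -0.02  0.  ] op 0.382
```

View pics/w15.png

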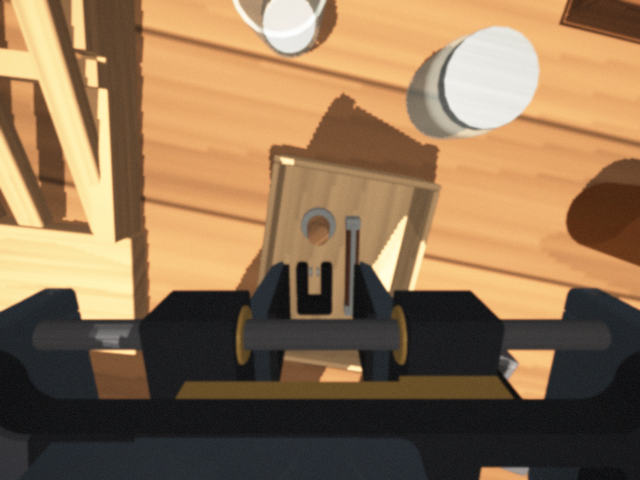

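View pics/s15.png

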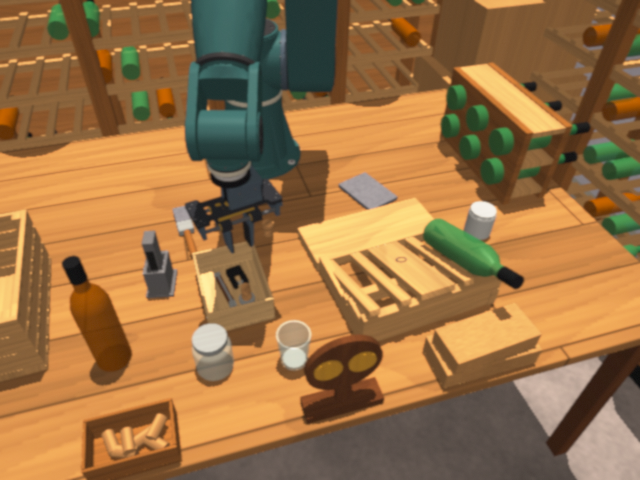

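Call:
{"name": "carry_out", "arguments": {
  "steps": "65 0 0 -0.03 0 0 0;65 -0.01 0.01 -0.03 0 0 0;65 -0.025 0.027 0 0 0 0;65 -0.025 0.027 0 0 0 0;65 -0.025 0.027 0 0 0 0;65 -0.025 0.027 0 0 0 0;65 -0.025 0.027 0 0 0 0;65 -0.014 0.017 0 0 0 0;65 0 0 0 0 0 0.93;65 0 0 0 0 0 0.93;65 0 0 0 0 0 0.93;65 0 0 0 0 0 0.93;65 0 0 0 0 0 0;65 0 0 0 0 0 0"
}}

```text
clock: 22.18
ee_pos: [0.4886, -0.3421, 0.2164]
tcp_rot: [-0.0, 0.996, -0.09, -0.001]
contact_force: [-0.3, 0.3, 0.2]
opening: 0.647
```

```bash
python3 - <<'E'
from h import *
import pickle
togo([.4885,-.341,.10]);pickle.dump(vision.camera_model("wrist"),open("w16.pkl","wb")); cv2.imwrite("pics/w16.png",vision.grab_frame("wrist"))
E
```

```text
t 22.18 p [ 0.4886 -0.3421  0.2164] psi -10.33 z [-0.0015  0.0011 -1.    ] F [-0.35  0.35  0.25] M [0.01 0.03 0.01] op 0.647
tool shift [-1.000e-04 -1.000e-03  1.164e-01] 0.116
```

View pics/w16.png

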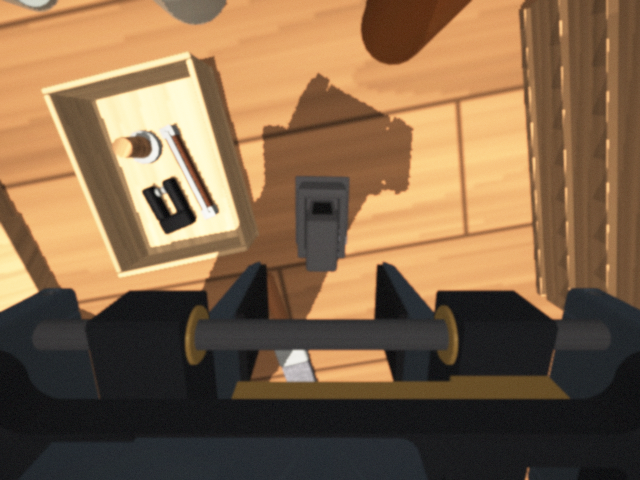

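```bash
python3 - <<'E'
from h import *
im=cv2.imread("pics/w16.png");cv2.imwrite("pics/w16c.png",cv2.resize(im[165:285,270:375],None,fx=5,fy=5,interpolation=cv2.INTER_CUBIC))
E
```

```text
(no output)
```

View pics/w16c.png

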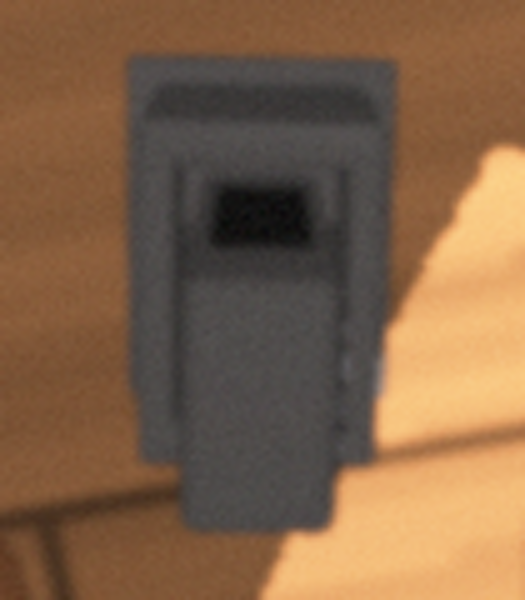

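```bash
python3 - <<'E'
from h import *
import pickle
m=pickle.load(open("w16.pkl","rb"));print(m["xyz"])
for uv in((306.4,220),(336.6,220),(336.6,271),(306.4,271),(321.5,245.5)): print(onz(m,*uv,.16).round(4))
for uv in((298,257.5),(346,257.5),(299,188),(345.5,188)): print("docktop",onz(m,*uv,.08).round(4))
print(rot(m["attitude"]).as_matrix().round(3))
E
```

```text
[ 0.56442261 -0.35517457  0.41655423]
[ 0.5112 -0.3335  0.16  ]
[ 0.5069 -0.3568  0.16  ]
[ 0.4648 -0.3497  0.16  ]
[ 0.4692 -0.3253  0.16  ]
[ 0.4885 -0.3414  0.16  ]
docktop [ 0.4562 -0.3101  0.08  ]
docktop [ 0.4471 -0.3603  0.08  ]
docktop [ 0.528  -0.3257  0.08  ]
docktop [ 0.5197 -0.3715  0.08  ]
[[-0.179 -0.946 -0.271]
 [-0.984  0.172  0.05 ]
 [-0.001  0.276 -0.961]]
```

Call:
{"name": "carry_out", "arguments": {
  "steps": "65 0 -0.0005 0.02 0 0 0;65 0 0 0.03 0 0 0;65 0 0 0.03 0 0 0;65 0 0 0.025 0 0 0;65 0 0 0.015 0 0 0;65 0 0 0.008 0 0 0;65 0 0 0 0 0 0"
}}

```text
clock: 22.82
ee_pos: [0.4883, -0.3412, 0.0876]
tcp_rot: [-0.001, 0.996, -0.091, -0.001]
contact_force: [-0.5, 0.3, -0.5]
opening: 0.651
```

```bash
python3 - <<'E'
from h import *
togo([.4885,-.3414,.088]); cv2.imwrite("pics/w17.png",vision.grab_frame("wrist"))
s=vision.grab_frame("scene");cv2.imwrite("pics/s17.png",cv2.resize(s[190:310,120:260],None,fx=5,fy=5,interpolation=cv2.INTER_CUBIC))
E
```

```text
t 22.82 p [ 0.4883 -0.3412  0.0876] psi -10.39 z [-0.0024  0.0018 -1.    ] F [-0.55  0.29 -0.53] M [ 0.06  0.07 -0.02] op 0.651
tool shift [ 0.0002  0.0001 -0.0004] 0.0
```

View pics/w17.png

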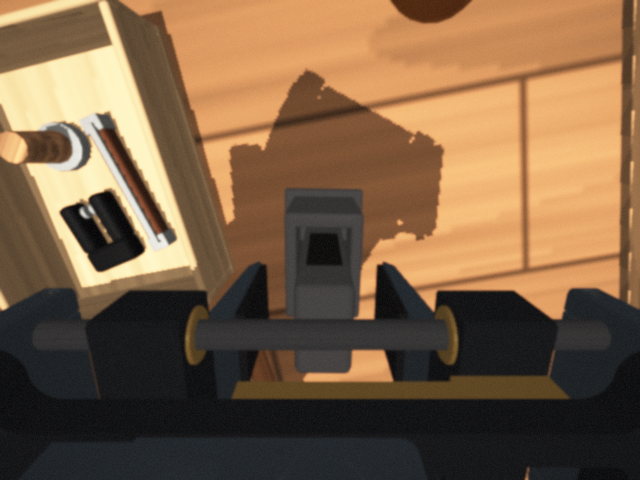

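View pics/s17.png

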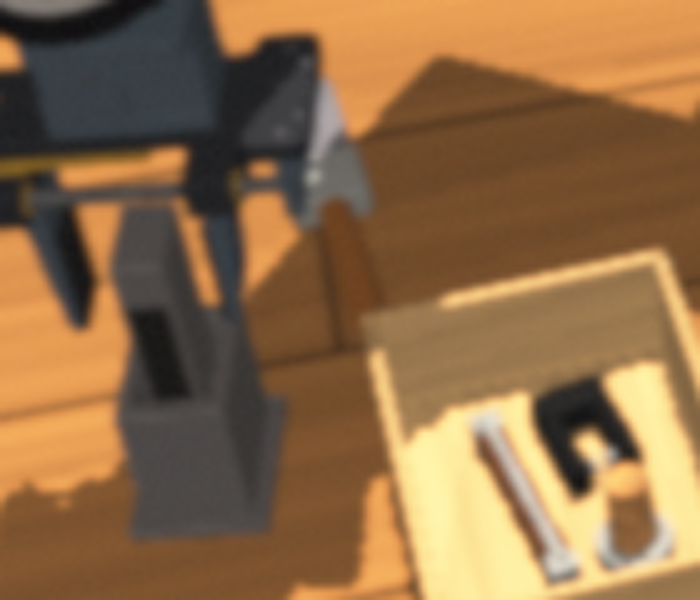

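Call:
{"name": "carry_out", "arguments": {
  "steps": "0 0 0 0 0 0 0;0 0 0 0 0 0 0;0 0 0 0 0 0 0;0 0 0 0 0 0 0;0 0 0 0 0 0 0;0 0 0 0 0 0 0;0 0 0 0 0 0 0;0 0 0 0 0 0 0;0 0 0 0 0 0 0"
}}

```text
clock: 23.67
ee_pos: [0.4894, -0.3421, 0.0897]
tcp_rot: [0.0, 0.996, -0.092, 0.0]
contact_force: [-1.6, 1.0, 5.7]
opening: 0.284
```

```bash
python3 - <<'E'
from h import *
st()
E
```

```text
t 23.67 p [ 0.4894 -0.3421  0.0897] psi -10.5 z [ 2.e-04 -1.e-04 -1.e+00] F [-1.57  0.99  5.74] M [0.23 0.29 0.02] op 0.284
```

Call:
{"name": "carry_out", "arguments": {
  "steps": "0 0 0 -0.005 0 0 0;0 0 0 -0.01 0 0 0;0 0 0 -0.015 0 0 0;0 0 0 -0.02 0 0 0;0 0 0 -0.02 0 0 0;0 0 0 -0.02 0 0 0;0 0 0 -0.02 0 0 0;0 0 0 -0.02 0 0 0;0 0 0 -0.01 0 0 0;0 0 0 0 0 0 0;0 0 0 0 0 0 0"
}}

```text
clock: 24.58
ee_pos: [0.4892, -0.3419, 0.2294]
tcp_rot: [0.0, 0.996, -0.092, 0.0]
contact_force: [-0.5, 0.0, -1.9]
opening: 0.284
```

```bash
python3 - <<'E'
from h import *
s,Rm=st()
S=vision.camera_model("scene");im=vision.grab_frame("scene")
for d in(.0797,.04,0,-.07): print(d,proj(S,s["ee_pos"]+Rm[:,2]*d))
cv2.imwrite("pics/s18.png",cv2.resize(im[170:310,100:240],None,fx=4.2,fy=4.2,interpolation=cv2.INTER_CUBIC))
E
```

```text
t 24.58 p [ 0.4892 -0.3419  0.2294] psi -10.51 z [ 4.e-04 -3.e-04 -1.e+00] F [-0.54  0.   -1.87] M [ 0.06  0.01 -0.06] op 0.284
0.0797 [[149.39843775 240.11702861]]
0.04 [[145.52899082 227.02780368]]
0 [[141.43446912 213.17721558]]
-0.07 [[133.74936876 187.1807336 ]]
```

View pics/s18.png

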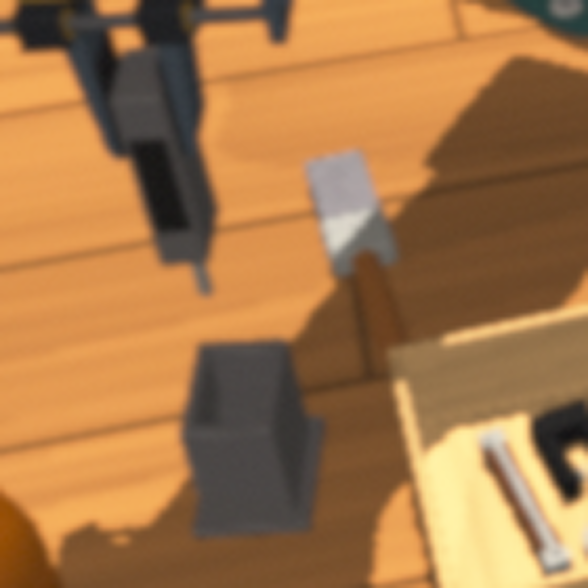

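Call:
{"name": "carry_out", "arguments": {
  "steps": "0 0 -0.01 0 0 0 0;0 0 -0.02 0 0 0 0;0 0 -0.035 0 0 0 0;0 0 -0.035 0 0 0 0;0 -0.001 -0.035 0 0 0 0;0 -0.001 -0.035 0 0 0 0;0 -0.001 -0.035 0 0 0 0;0 -0.001 -0.035 0 0 0 0;0 -0.001 -0.035 0 0 0 0;0 -0.001 -0.035 0 0 0 0;0 0 -0.035 0 0 0 0;0 0 -0.035 0 0 0 0;0 0 -0.035 0 0 0 0;0 0 -0.035 0 0 0 0;0 0 -0.035 0 0 0 0;0 0 -0.035 0 0 0 0;0 0 -0.03 0 0 0 0;0 0 -0.015 0 0 0 0;0 0 -0.005 0 0 0 0;0 0 0 0 0 0 0"
}}

```text
clock: 26.3
ee_pos: [0.5866, 0.2202, 0.2284]
tcp_rot: [0.0, 0.996, -0.091, -0.001]
contact_force: [-0.3, 0.6, -1.6]
opening: 0.286
```

Call:
{"name": "carry_out", "arguments": {
  "steps": "0 0 0 0 0 0 -0.5;0 0 0 0 0 0 -0.9;0 0 0 0 0 0 -0.85;0 0 0 0 0 0 -0.4;0 0 0 0 0 0.5 0;0 0 0 0 0 0.8 0;0 0 0 0 0 0.8 0;0 0 0 0 0 0.8 0;0 0 0 0 0 0.4333 0;0 0 0 0 0 0 0;0 0 0 0 0 0 0;0 0 0 0 0 0 0"
}}

```text
clock: 27.3
ee_pos: [0.5876, 0.2189, 0.2296]
tcp_rot: [-0.008, 0.984, 0.046, 0.173]
contact_force: [-0.3, 0.0, -1.7]
opening: 0.284
```

```bash
cat >> h.py <<'E'
yaw=np.radians(5.4)
n=np.array([-np.sin(np.radians(20))*np.cos(yaw),-np.sin(np.radians(20))*np.sin(yaw),np.cos(np.radians(20))])
E
python3 - <<'E'
from h import *
mark=np.array([.6273,.2233,.0642])
s,Rm=st();print("n",n.round(4),"tilt err deg",np.degrees(np.arccos(-n@Rm[:,2])), "Rm",Rm.round(3))
togo(mark+n*(.0797+.03))
S=vision.camera_model("scene");im=vision.grab_frame("scene");W=vision.camera_model("wrist");w=vision.grab_frame("wrist")
tip=s["ee_pos"]+.0797*Rm[:,2]; print("tip",tip,proj(S,tip),proj(W,tip),"mark",proj(S,mark),proj(W,mark))
cv2.imwrite("pics/s19.png",cv2.resize(im[140:300,310:490],None,fx=4,fy=4,interpolation=cv2.INTER_CUBIC));cv2.imwrite("pics/w19.png",w)
E
```

```text
t 27.3 p [0.5876 0.2189 0.2296] psi 5.35 z [ 0.3394  0.0317 -0.9401] F [-0.31  0.04 -1.73] M [-0.05  0.29  0.01] op 0.284
n [-0.3405 -0.0322  0.9397] tilt err deg 0.0738757529942263 Rm [[ 0.936  0.093  0.339]
 [ 0.088 -0.996  0.032]
 [ 0.341  0.    -0.94 ]]
t 27.3 p [0.5876 0.2189 0.2296] psi 5.35 z [ 0.3394  0.0317 -0.9401] F [-0.31  0.04 -1.73] M [-0.05  0.29  0.01] op 0.284
tool shift [-0.019  -0.0007  0.0594] 0.062
tip [0.61466276 0.22141238 0.15471707] [[402.82849237 228.12456072]] [[322.7169145  237.82486393]] mark [[400.86326852 259.16041066]] [[321.74950987 233.07535271]]
```

View pics/s19.png

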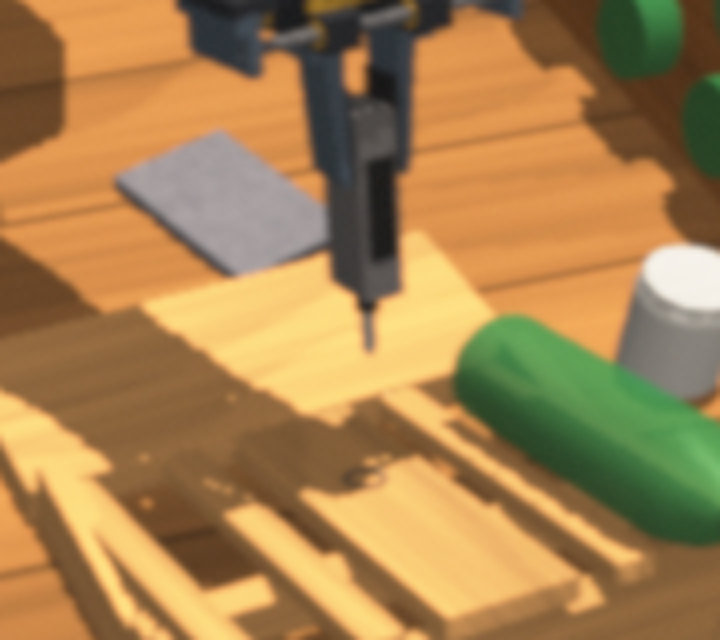

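View pics/w19.png

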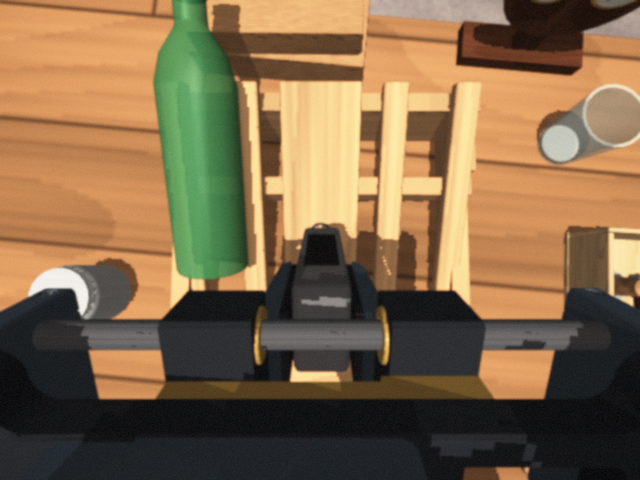

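Call:
{"name": "carry_out", "arguments": {
  "steps": "0 -0.006 0 0.01 0 0 0;0 -0.007 0 0.025 0 0 0;0 -0.005 -0.0005 0.025 0 0 0;0 -0.001 0 0.016 0 0 0;0 0 0 0.006 0 0 0;0 0 0 0 0 0 0;0 0 0 0 0 0 0;0 0 0 0 0 0 0"
}}

```text
clock: 28.07
ee_pos: [0.5979, 0.2212, 0.1469]
tcp_rot: [-0.008, 0.984, 0.046, 0.174]
contact_force: [-0.1, -0.5, -1.1]
opening: 0.289
```

```bash
cat > chk.py <<'E'
from h import *
import sys
mark=np.array([.6273,.2233,.0642])
s,Rm=st();f=s["contact_force"];print("F along n",(f@n).round(2),"tilt err",np.degrees(np.arccos(-n@Rm[:,2])).round(2))
togo(mark+n*.0797)
S=vision.camera_model("scene");im=vision.grab_frame("scene");tm=vision.grab_frame("top")
tip=s["ee_pos"]+.0797*Rm[:,2]; print("tip",tip.round(4),proj(S,tip),"mark",proj(S,mark))
k=sys.argv[1]
cv2.imwrite(f"pics/s{k}.png",cv2.resize(im[200:290,350:450],None,fx=6,fy=6,interpolation=cv2.INTER_CUBIC))
cv2.imwrite(f"pics/t{k}.png",cv2.resize(tm[150:250,200:300],None,fx=6,fy=6,interpolation=cv2.INTER_CUBIC))
E
python3 chk.py 20
```

```text
t 28.07 p [0.5979 0.2212 0.1469] psi 5.39 z [ 0.3416  0.0326 -0.9393] F [-0.13 -0.45 -1.1 ] M [-0.03  0.3  -0.05] op 0.289
F along n -0.98 tilt err 0.07
t 28.07 p [0.5979 0.2212 0.1469] psi 5.39 z [ 0.3416  0.0326 -0.9393] F [-0.13 -0.45 -1.1 ] M [-0.03  0.3  -0.05] op 0.289
tool shift [-0.0006  0.0007  0.0081] 0.008
tip [0.6251 0.2238 0.072 ] [[401.09491643 256.2172893 ]] mark [[400.86326852 259.16041066]]
```

View pics/s20.png

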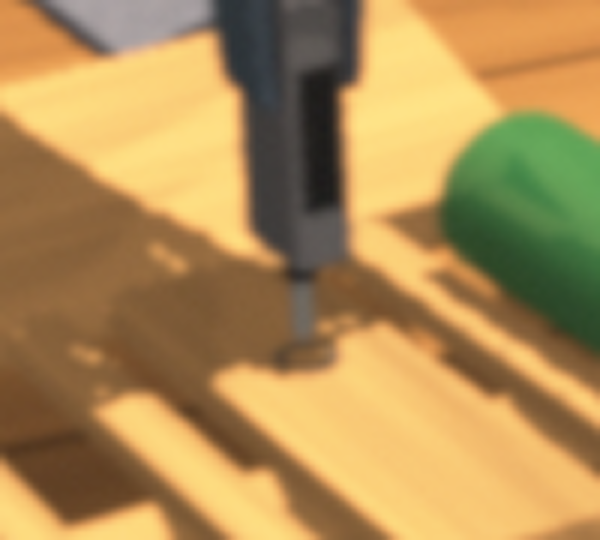

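View pics/t20.png

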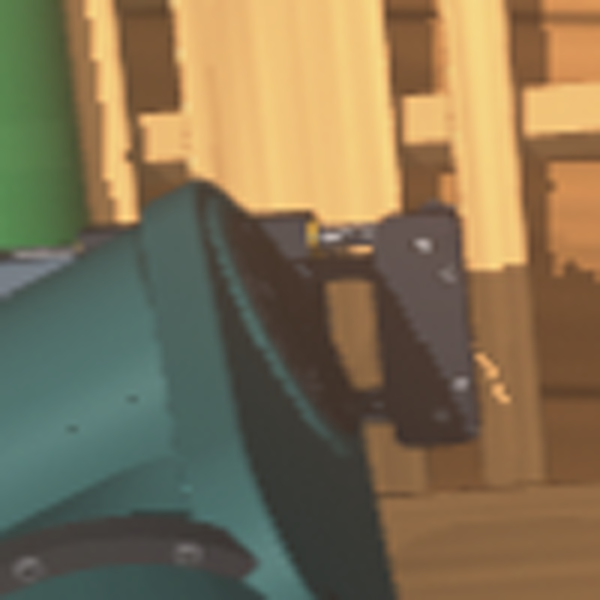

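Call:
{"name": "carry_out", "arguments": {
  "steps": "0 -0.0005 0.0005 0.004 0 0 0;0 0 0 0.003 0 0 0;0 0 0 0 0 0 0;0 0 0 0 0 0 0;0 0 0 0 0 0 0"
}}

```text
clock: 28.58
ee_pos: [0.5993, 0.2207, 0.1391]
tcp_rot: [-0.008, 0.984, 0.046, 0.173]
contact_force: [-0.5, 0.6, -1.3]
opening: 0.286
```

Call:
{"name": "carry_out", "arguments": {
  "steps": "0 0 0 0.002 0 0 0;0 0 0 0 0 0 0;0 0 0 0 0 0 0"
}}

```text
clock: 28.83
ee_pos: [0.6001, 0.2208, 0.1373]
tcp_rot: [-0.008, 0.984, 0.046, 0.174]
contact_force: [-0.3, 0.5, 0.1]
opening: 0.284
```

Call:
{"name": "carry_out", "arguments": {
  "steps": "0 0 0 0.002 0 0 0;0 0 0 0 0 0 0;0 0 0 0 0 0 0"
}}

```text
clock: 29.08
ee_pos: [0.6008, 0.2209, 0.1354]
tcp_rot: [-0.008, 0.984, 0.046, 0.174]
contact_force: [0.0, 1.0, 1.3]
opening: 0.284
```

```bash
python3 chk.py 21; python3 - <<'E'
from h import *
F=[]
for i in range(8):
    vision.grab_frame("scene"); F.append(telemetry.read_state()["contact_force"]@n)
print(np.round(F,2),np.mean(F))
E
```

```text
t 29.08 p [0.6008 0.2209 0.1354] psi 5.39 z [ 0.3407  0.0323 -0.9396] F [0.01 1.02 1.29] M [-0.04  0.22  0.04] op 0.284
F along n 1.18 tilt err 0.01
t 29.08 p [0.6008 0.2209 0.1354] psi 5.39 z [ 0.3407  0.0323 -0.9396] F [0.01 1.02 1.29] M [-0.04  0.22  0.04] op 0.284
tool shift [ 0.0006  0.0001 -0.0037] 0.004
tip [0.628  0.2234 0.0605] [[400.83925195 260.41276577]] mark [[400.86326852 259.16041066]]
[1.19 1.59 1.19 1.19 1.82 2.3  1.04 1.17] 1.4356015429084654
```

View pics/s21.png

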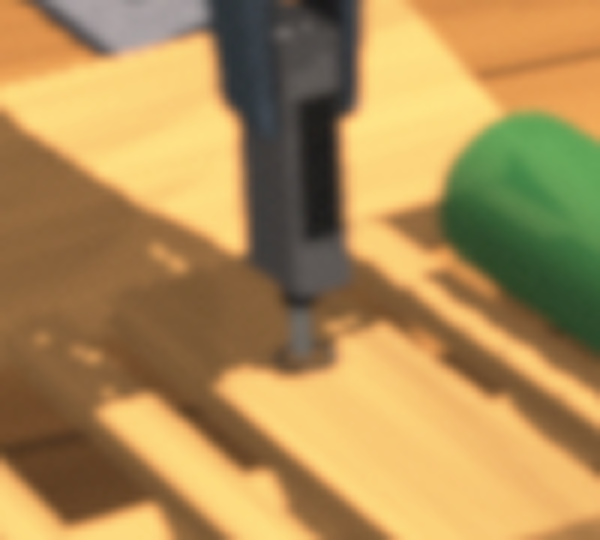

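Call:
{"name": "carry_out", "arguments": {
  "steps": "0 0.0005 0 0.0013 0 0 0;0 0 0 0.001 0 0 0;0 0 0 0 0 0 0;0 0 0 0 0 0 0;0 0 0 0 0 0 0;0 0 0 0 0 0 0"
}}

```text
clock: 30.08
ee_pos: [0.6018, 0.2209, 0.1332]
tcp_rot: [-0.008, 0.984, 0.046, 0.173]
contact_force: [-1.7, 0.7, 0.8]
opening: 0.283
```

```bash
python3 chk.py 22; python3 - <<'E'
from h import *
F=[]
for i in range(10):
    a=vision.grab_frame("scene"); F.append(telemetry.read_state()["contact_force"]@n)
print(np.round(F,2),np.mean(F)); st()
cv2.imwrite("pics/s22f.png",a);cv2.imwrite("pics/w22.png",vision.grab_frame("wrist"))
E
```

```text
t 30.08 p [0.6018 0.2209 0.1332] psi 5.39 z [ 0.3402  0.0321 -0.9398] F [-1.74  0.69  0.76] M [0.14 0.62 0.04] op 0.283
F along n 1.29 tilt err 0.02
t 30.08 p [0.6018 0.2209 0.1332] psi 5.39 z [ 0.3402  0.0321 -0.9398] F [-1.74  0.69  0.76] M [0.14 0.62 0.04] op 0.283
tool shift [ 0.0005  0.     -0.006 ] 0.006
tip [0.6289 0.2235 0.0583] [[400.88498867 261.28990981]] mark [[400.86326852 259.16041066]]
[2.92 2.77 1.77 2.42 1.76 2.48 1.29 3.44 3.41 2.1 ] 2.436098371918765
t 30.68 p [0.6018 0.2209 0.1333] psi 5.39 z [ 0.3403  0.0321 -0.9398] F [-3.23  0.22  1.07] M [0.12 0.85 0.06] op 0.284
```

View pics/s22.png

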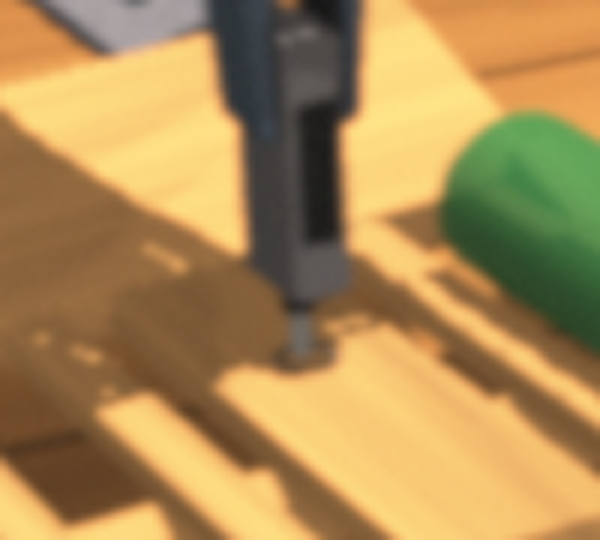

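View pics/s22f.png

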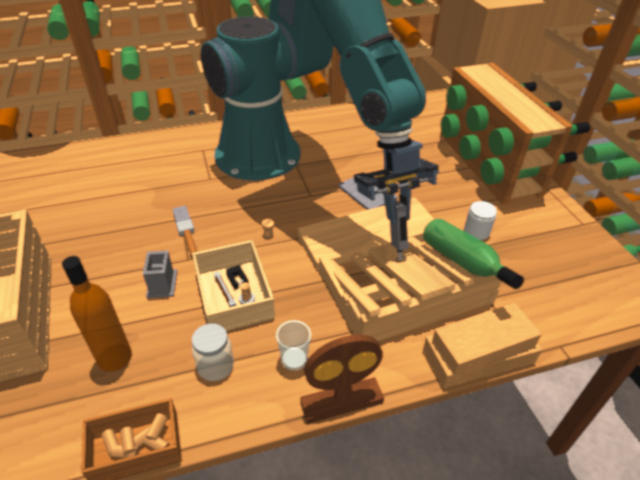

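View pics/w22.png

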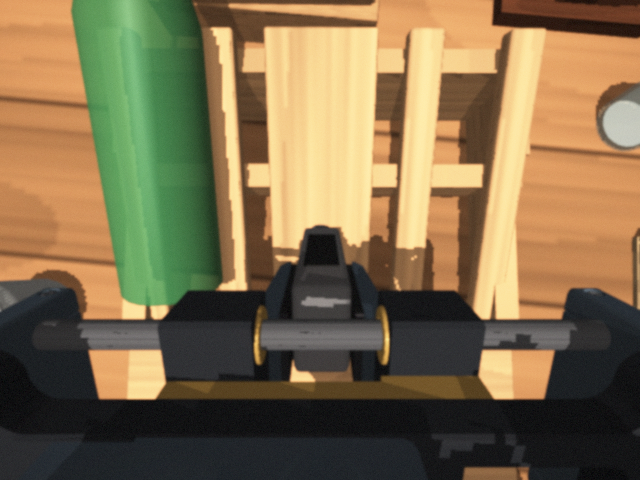

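Call:
{"name": "carry_out", "arguments": {
  "steps": "0 -0.0005 0 0.0002 0 0 0;0 0 0 0 0 0 0;0 0 0 0 0 0 0;0 0 0 0 0 0 0;0 0 0 0 0 0 0;0 0 0 0 0 0 0"
}}

```text
clock: 31.23
ee_pos: [0.6017, 0.2209, 0.1331]
tcp_rot: [-0.008, 0.984, 0.046, 0.174]
contact_force: [-1.2, 0.0, 1.3]
opening: 0.286
```

```bash
python3 - <<'E'
from h import *
F=[];s,Rm=st()
for i in range(12):
    a=vision.grab_frame("scene"); s=telemetry.read_state();F.append(np.r_[s["contact_force"]@Rm,s["moment"]])
print(np.round(F,2),np.mean(F,0).round(2)); 
togo(np.array([.6273,.2233,.0642])+n*.0797)
cv2.imwrite("pics/s23.png",cv2.resize(a[190:290,350:450],None,fx=6,fy=6,interpolation=cv2.INTER_CUBIC))
E
```

```text
t 31.23 p [0.6017 0.2209 0.1331] psi 5.39 z [ 0.3408  0.0323 -0.9396] F [-1.23  0.05  1.31] M [0.02 0.38 0.  ] op 0.286
[[-0.72 -0.71 -2.5  -0.02  0.33  0.04]
 [-0.52  0.18 -2.58  0.03  0.27  0.  ]
 [-1.13  0.48 -2.18 -0.02  0.27  0.02]
 [ 0.17  0.18 -2.36  0.05  0.29  0.04]
 [-0.37 -0.86 -1.93  0.08  0.19  0.04]
 [-0.12 -0.85 -2.35  0.04  0.16  0.06]
 [-0.23  0.14 -2.65  0.04  0.21 -0.01]
 [ 0.64 -0.68 -2.74  0.07  0.12  0.01]
 [ 0.45  0.18 -1.92  0.07  0.13  0.04]
 [-0.03 -0.13 -2.01  0.08  0.19 -0.02]
 [ 0.14  0.04 -2.5   0.07  0.14  0.02]
 [-0.26 -0.22 -2.41  0.06  0.1  -0.03]] [-0.16 -0.19 -2.34  0.04  0.2   0.02]
t 31.83 p [0.6016 0.2209 0.1331] psi 5.4 z [ 0.3407  0.0322 -0.9396] F [-1.08  0.11  2.18] M [ 0.06  0.1  -0.03] op 0.281
tool shift [ 0.0007  0.0001 -0.0062] 0.006
```

View pics/s23.png

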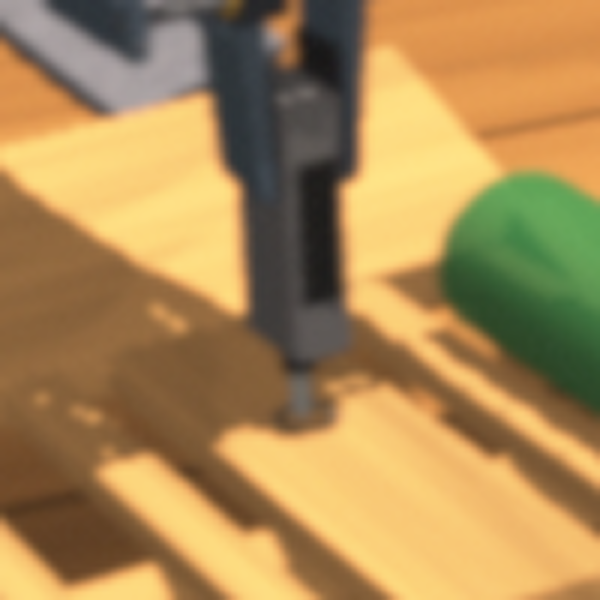

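```bash
python3 -c "
from bench import arm
print(arm.close_job())"
```

```text
the job is handed in; nothing more can be done
None
```

I put the corkscrew, foil cutter and stopper in the bin. Then I took the meter out of its dock and handed in, at about 32 s of the 64 s, while holding its tip in the ring mark.

**Last checks at hand-in:**
- **Squareness:** by the arm's pose, the meter was within about 0.1° of the slat normal I worked out. I measured the rack's turn on the table at 5.4°, good to about 1°.
- **Position:** the pin was inside the ring in the scene view, and about 1 mm from the measured ring centre by the arm's pose.
- **Press:** the force along the slat normal was about 3.7 N, which puts the pin about 5.5 mm in. The arm's pose gives about 6.2 mm. Half-way is 6 mm, so the two differ by 0.7 mm.
- **Steadiness:** the sideways force on the tool averaged about 0.2 N.
- **Other things:** the last full scene picture, taken about 1 s before hand-in, shows all three strays in the bin. Nothing else looked moved, by eye only.

**What did not go as expected:**
- **Missed grasps:** the first two tries at the corkscrew closed above it, because the fingers end about 19 mm short of the reported tool point. After I allowed for that, each grasp worked first time. While missing, the fingers did not visibly move the corkscrew.
- **Side force:** a 0.5 mm sideways correction while pressed built up about 3 N of sideways force. I undid it before handing in.

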